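# Change the centrifuge over to its other supply

## Robot

A 7-joint arm with a two-finger parallel gripper is mounted at the origin on the work surface. World frame = base frame: x ahead of the robot, y to its left, z up, the work surface at z = 0. Lengths are in m, angles in rad, forces in N, time in s.
With the tool pointing down it reaches from about 0.425 to 1.025 m from the base axis. Payload 9.4 kg.
Tool frame: the origin (TCP) lies at the very end of the fingers, on their centre line; the grasp point (between the pads) lies r.hold_point_z behind it (r.hold_point_z is the distance from the TCP to the grasp point, in m); z points along the fingers, y is the direction in which the jaws open and shut (so a half turn about z gives the same grasp; the last joint's range is limited). The gripper opens to 93 mm and grips with 3 to 60 N. Pads are 15 mm wide; open, the fingers measure 128 mm over their backs; the gripper's body (75 mm by 188 mm) begins 65 mm behind the grasp point.
Start: joints at [-1.423, 0.599, -0.003, 1.599, 0.002, 0.943, -0.08], TCP at [0.162, 0.707, 0.181] pointing down, gripper open.
Joint ranges: [-2.57, 2.57], [-0.35, 1.97], [-1.29, 1.29], [0.11, 2.56], [-1.05, 4.19], [0.11, 1.86], [-2.63, 2.63]. Speed limits (rad/s): [2.22, 2.22, 3.01, 3.01, 3.14, 3.14, 3.14].

## Interface

Orientations are given as a unit quaternion [x, y, z, w].
In Python, from cell import r gives the robot as it stands. The module is installed in compiled form; this text tells all that it offers.
- The arm moves only by the tool drive_tool, never from a script. Its argument "moves" is a list of rows, each an object of numbers: "fingers": the opening, from -1 (shut) to 1 (fully open); "tx", "ty", "tz": the shift along the tool's x, y, z in mm; "rx", "ry", "rz": the turn, a rotation vector about the tool's x, y, z in rad. A call has 1 to 12 rows; each row shifts and turns the commanded pose from where the row before left it, along the tool's axes as they then stand; what a row does not reach is not made up. A row lasts 1/12 s, in which the tool goes at most 41.7 mm and 7.16 degrees, less where a joint would pass 70% of its speed; a pose out of reach is approached as far as the arm can. A call with a gripper value outside its range is refused whole. The fingers move at their own pace and stop on an object; "force" is the grip in N (left out, the last holds). Time passes only in rows, so rows that do not move let the fingers close. It gives the time, the measured TCP pose, the force and the opening at its end, in the units of the state.
- r.read_state(): the state, without advancing time (a new reading comes with each control period).
- r.read_camera(name): name is "scene" or "top" or "wrist"; returns the picture (400x640x3 uint8, red, green, blue); there is no depth.
- r.calibration(name): a dict with "fx", "fy", "cx", "cy" (pixels), "position" and "rotation" of the camera in the world; the wrist camera has in their place "hand_eye" (4x4, takes a point from camera to tool coordinates, whose origin is the TCP and whose axes are the flange's). Camera axes: x right, y down, z forward; pixel columns grow to the right and rows downward; lengths in m; the calibration is good to about 2 mm. A picture is of the moment at which its call begins: read the wrist's pose just before it. calibration takes no time and is no camera call.
- r.job_done(): hands the job in, once; it reports no verdict.
The state is a dict: "time_s": time; "joint_pos": joint angles; "joint_velocities": joint speeds; "tau": joint torques, N m; "tcp_pos": TCP position; "ee_rot": TCP orientation; "force": force on the tool from outside, world axes, zero at the start; "ft_torque": the same for the moment, N m; "finger_gap": finger opening in m.
Only numpy, scipy, OpenCV 4.12 (cv2) and the standard library are available. Lean on these libraries where they do the work, as an engineer would, in place of code of your own. Each camera call takes 0.05 s, during which the arm holds its last target. There are 200 camera calls.

## Task

The centrifuge can be fed through either of the two sloping isolators on the bench; change it over to the other supply. First turn off the isolator that is on (its bar handle points up the slope), and only then turn on the one that is off (bar across the slope): the two must never be on together. Each handle is locked until it is pressed in and has to be held in while it turns a quarter turn; leave both clicked fully home and sprung back out, and do not shift anything else on the bench.

Things in the scene. Friction and masses are not known exactly. Their poses are not given: they have to be found in the camera images.
- isolator_a: one of two alike bench isolators, fixed: light grey sloping case 150 deep (x) x 130 wide (y), 42 high in front, 140 at the back, conduit behind it to x = 118. Origin under its middle, z up; at yaw 0 it faces the robot (-x). Its face slopes 35 degrees from horizontal, rising to the back; its middle is at (-5, 0, 91), where the handle turns about the normal. It is ON at the start.
- handle_a (a joint): turn of the handle: 0 = OFF (bar across the slope, white pointer to the case's +y, its left seen from in front), 1.571 = ON (pointer uphill); ON is clockwise from in front. Stops at both ends, a spring detent at each; hill midway (0.785, peak 0.3 N m), so let go part way it snaps to the nearer end. Not pressed in, it locks after 0.07 rad. It is ON at the start.
- hub_a (a joint): how far the handle of isolator_a is pressed in along its axis (m): 0 = sprung out (rest), 0.008 = hard stop; spring about 5 N at rest, 10 N at the stop. The lock frees beyond about 0.0065 and then keeps the handle in until it reaches either end, where it springs out by itself.
- grip_a (a point): grasp point of the handle, on its axis, moving with it. z = the axis, outward, 35 degrees from vertical; x = along the bar to its pointer. Black bar 82 long (x -40 to 42) x 16 wide x 32 tall on a round grey skirt 54 across, 8 thick. The point is 9 below the bar's top, 23 above the skirt and, at rest, 41 out from the face.
- isolator_b: one of two alike bench isolators, fixed: light grey sloping case 150 deep (x) x 130 wide (y), 42 high in front, 140 at the back, conduit behind it to x = 118. Origin under its middle, z up; at yaw 0 it faces the robot (-x). Its face slopes 35 degrees from horizontal, rising to the back; its middle is at (-5, 0, 91), where the handle turns about the normal. It is OFF at the start.
- handle_b (a joint): turn of the handle: 0 = OFF (bar across the slope, white pointer to the case's +y, its left seen from in front), 1.571 = ON (pointer uphill); ON is clockwise from in front. Stops at both ends, a spring detent at each; hill midway (0.785, peak 0.3 N m), so let go part way it snaps to the nearer end. Not pressed in, it locks after 0.07 rad. It is OFF at the start.
- hub_b (a joint): how far the handle of isolator_b is pressed in along its axis (m): 0 = sprung out (rest), 0.008 = hard stop; spring about 5 N at rest, 10 N at the stop. The lock frees beyond about 0.0065 and then keeps the handle in until it reaches either end, where it springs out by itself.
- grip_b (a point): grasp point of the handle, on its axis, moving with it. z = the axis, outward, 35 degrees from vertical; x = along the bar to its pointer. Black bar 82 long (x -40 to 42) x 16 wide x 32 tall on a round grey skirt 54 across, 8 thick. The point is 9 below the bar's top, 23 above the skirt and, at rest, 41 out from the face.
- strip_bottle: white test-strip bottle with black cap, 44 in diameter, 115 high, between the two isolators; a bystander, origin under its middle, z up
- specimen_cup: clear specimen cup with white lid, 62 in diameter, 67 high, in front of the gap between the isolators; a bystander, origin under its middle, z up
- slide_box: box of slides, 87 x 82 x 34; a bystander, origin under its middle, z up
- stain_jar: square glass staining jar with lid, 60 x 60 x 98; a bystander, origin under its middle, z up
- beaker: clear beaker, 72 in diameter, 90 high; a bystander, origin under its middle, z up
- reagent_bottle: small amber bottle, 54 in diameter, 100 high; a bystander, origin under its middle, z up
- timer: white bench timer, 60 x 75 x 22; a bystander, origin under its middle, z up

How it is judged:
On the way, in this order (a step that is already met when the one before it is completed fails the run):
1. the isolator that was on (a) is fully off, its handle sprung back out (value of joint handle_a below 0.08 rad and value of joint hub_a below 0.002 m), for 0.2 s.
2. the other isolator (b) is fully on, its handle sprung back out (value of joint handle_b above 1.49 rad and value of joint hub_b below 0.002 m), for 0.2 s.
At the end, for the whole second after the job is handed in: Isolator a, which was on, is off (its handle within 0.08 rad of the off end) and isolator b is on (within 0.08 rad of the on end), both handles sprung out (pressed in less than 2 mm), at rest, and every bystander still stands within 20 mm of where it was (all of step 1 and all of step 2 and velocity of joint handle_a between -0.1 and 0.1 rad/s and velocity of joint handle_b between -0.1 and 0.1 rad/s and distance of each of strip_bottle, specimen_cup, slide_box, stain_jar, beaker, reagent_bottle, timer from where it was at the start of the episode below 0.02 m); the robot touches nothing.
It fails at once if a handle is forced past its lock (turned away from an end without being pressed in) ((value of joint handle_a between 0.16 and 1.41 rad and value of joint hub_a below 0.0055 m) or (value of joint handle_b between 0.16 and 1.41 rad and value of joint hub_b below 0.0055 m)).
It fails at once if both isolators are on together (both handles past half way to on) (value of joint each of handle_a, handle_b above 0.75 rad).
It fails at once if a bystander is shifted by more than 20 mm or tipped (distance of any of strip_bottle, specimen_cup, slide_box, stain_jar, beaker, reagent_bottle, timer from where it was at the start of the episode above 0.02 m or angle between any of strip_bottle, specimen_cup, slide_box, stain_jar, beaker, reagent_bottle, timer's own z axis and vertical above 0.3 rad).
It also fails if it takes over 54 s, if anything falls off the work surface, if the arm or the gripper's body presses on something with over 40 N, if the wrist force passes 120 N, or if a joint passes its speed limit or range.

## Working session

There is one attempt and no reset: what is moved stays moved. The work goes in short steps, Python scripts to look and compute and a tool call to move; the robot and the scene stay as the last step left them, time stands still between calls to the robot, and variables do not carry over. Pictures are saved under pics/ and viewed, about 8 in all and at most 12, crops included, and the job is handed in when it is done.

Besides the shell and the picture viewer there is one more tool, called after ">>>" as name([rows], argument=value, ...), one row to a line, values as JSON. drive_tool: Moves the arm, as the interface text tells. Its arguments: {"type":"object","properties":{"moves":{"type":"array","items":{"type":"object","properties":{"fingers":{"type":"number"},"tx":{"type":"number"},"ty":{"type":"number"},"tz":{"type":"number"},"rx":{"type":"number"},"ry":{"type":"number"},"rz":{"type":"number"}}}},"force":{"type":"number"}},"required":["moves"]}

```bash
mkdir -p pics; ls; python3 - <<'E'
from cell import r
import cv2,numpy as np
np.set_printoptions(precision=4,suppress=True)
s=r.read_state();print(s)
print(r.hold_point_z)
for n in("scene","top","wrist"):
    im=r.read_camera(n);cv2.imwrite(f"pics/{n}0.png",im[:,:,::-1]);print(n,r.calibration(n))
E
```

```text
pics
{'time_s': 0.0, 'joint_pos': array([-1.4227,  0.6001, -0.0026,  1.6001,  0.0017,  0.9429, -0.0798]), 'joint_velocities': array([ 0.0001,  0.0002,  0.0021,  0.0003,  0.0004,  0.0004, -0.0007]), 'tau': array([  0.0016, -76.5062,   1.4982, -25.2348,  -0.0523,   0.0169,
         0.0001]), 'tcp_pos': array([0.1615, 0.7062, 0.1805]), 'ee_rot': array([ 0.1122,  0.9937, -0.0008, -0.    ]), 'force': array([ 0.4585,  0.3313, -0.1398]), 'ft_torque': array([ 0.0422, -0.019 , -0.0486]), 'finger_gap': 0.09308866134913414}
0.0188
scene {'fx': 445.94025128059303, 'fy': 445.94025128059303, 'cx': 326.4252895358699, 'cy': 199.96826060686402, 'position': array([1.1393, 0.0834, 1.0178]), 'rotation': array([ 0.6168,  0.7202, -0.243 , -0.2047])}
top {'fx': 486.9202458979217, 'fy': 486.9202458979217, 'cx': 319.02542820194157, 'cy': 191.70808413550455, 'position': array([ 0.39  , -0.0159,  1.3434]), 'rotation': array([-0.6976,  0.7161, -0.0118,  0.0192])}
wrist {'fx': 302.55510996483645, 'fy': 302.55510996483645, 'cx': 318.5641860018684, 'cy': 198.58466317985608, 'hand_eye': array([[ 0.0001, -0.9603, -0.279 ,  0.0757],
       [ 1.    ,  0.0002, -0.0005,  0.0006],
       [ 0.0005, -0.279 ,  0.9603, -0.2038],
       [ 0.    ,  0.    ,  0.    ,  1.    ]])}
```

View pics/top0.png

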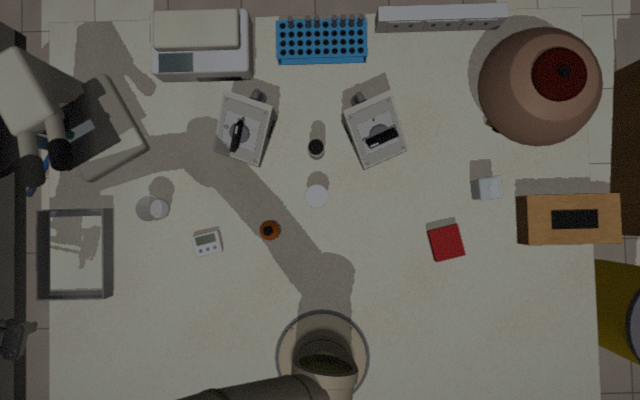

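View pics/scene0.png

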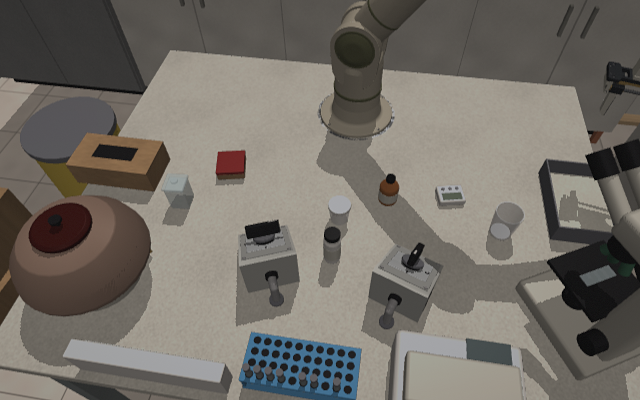

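```bash
cat > h.py <<'E'
import numpy as np,cv2
from scipy.spatial.transform import Rotation as R
from cell import r
np.set_printoptions(precision=4,suppress=True)
def cam(n,s=None):
    c=r.calibration(n)
    if n!="wrist": return c,np.array(c["position"]),R.from_quat(c["rotation"]).as_matrix()
    T=np.eye(4);T[:3,:3]=R.from_quat(s["ee_rot"]).as_matrix();T[:3,3]=s["tcp_pos"]
    T=T@c["hand_eye"];return c,T[:3,3],T[:3,:3]
def ray(C,p):
    c,o,M=C;d=M@np.array([(p[0]-c["cx"])/c["fx"],(p[1]-c["cy"])/c["fy"],1]);return o,d/np.linalg.norm(d)
def onz(C,p,z):
    o,d=ray(C,p);return o+d*(z-o[2])/d[2]
def proj(C,P):
    c,o,M=C;q=(np.atleast_2d(P)-o)@M;return np.c_[q[:,0]/q[:,2]*c["fx"]+c["cx"],q[:,1]/q[:,2]*c["fy"]+c["cy"]]
def tri(rays):
    A=0;b=0
    for o,d in rays:
        P=np.eye(3)-np.outer(d,d);A=A+P;b=b+P@o
    x=np.linalg.solve(A,b);return x,[np.linalg.norm((np.eye(3)-np.outer(d,d))@(x-o)) for o,d in rays]
E
python3 - <<'E'
import cv2,numpy as np
t=cv2.imread("pics/top0.png");s=cv2.imread("pics/scene0.png")
for n,im,bx in(("top",t,[(215,85,60,85),(338,85,75,85)]),("scene",s,[(370,235,70,85),(235,215,70,80)])):
    for k,(x,y,w,h) in zip("ab",bx):
        m=(im[y:y+h,x:x+w].max(2)<45).astype(np.uint8)
        c,l,st,ce=cv2.connectedComponentsWithStats(m)
        for i in range(1,c):
            if st[i,4]>30: 
                ys,xs=np.where(l==i);print(n,k,st[i],ce[i]+[x,y],cv2.minAreaRect(np.c_[xs+x,ys+y].astype(np.float32)))
f=lambda im,x,y:cv2.resize(im[y:y+100,x:x+133],(532,400)[:2],interpolation=cv2.INTER_CUBIC)
a=np.vstack([np.hstack([cv2.resize(t[80:175,x:x+133],(400,286),interpolation=2) for x in(180,310)]),np.hstack([cv2.resize(s[215:315,x:x+133],(400,300),interpolation=2) for x in(340,200)])])
cv2.imwrite("pics/crop.png",np.clip(a*1.6,0,255).astype(np.uint8))
E
```

```text
top a [41  8  8  8 33] [259.96969697  97.09090909] ((260.191162109375, 97.01471710205078), (5.144957542419434, 7.71743631362915), 30.963756561279297)
top a [ 15  35  14  32 218] [236.51376147 135.98165138] ((236.1235809326172, 135.29774475097656), (8.76952075958252, 32.4547233581543), 12.994616508483887)
top a [52 34  8 20 61] [270.52459016 128.45901639] ((270.3500061035156, 128.45001220703125), (3.4785051345825195, 19.60611915588379), 18.43494987487793)
top b [ 6 40  9 17 35] [347.82857143 133.        ] ((347.886962890625, 133.05136108398438), (17.87628746032715, 1.9034935235977173), 65.55604553222656)
top b [ 28  43  32  19 285] [382.14385965 136.62105263] ((381.43817138671875, 137.36080932617188), (9.95039176940918, 31.98340606689453), 66.03751373291016)
scene a [ 32   8  22  28 223] [414.02690583 256.73542601] ((416.6256103515625, 257.632080078125), (16.74753189086914, 27.778356552124023), 40.10091018676758)
scene a [18 58 14 12 82] [394.96341463 297.74390244] ((394.5618896484375, 298.3608703613281), (13.097966194152832, 8.325838088989258), 23.96249008178711)
scene b [ 10   5  35  19 422] [261.88862559 229.17061611] ((262.2115478515625, 229.0576934814453), (12.747549057006836, 33.731971740722656), 78.69007110595703)
scene b [21 24 18  6 35] [264.6        242.17142857] ((264.69244384765625, 242.0264129638672), (3.2557642459869385, 17.445981979370117), 79.3803482055664)
scene b [30 56 13 10 75] [270.88 274.32] ((270.98077392578125, 274.90386962890625), (8.43299388885498, 12.551432609558105), 78.69007110595703)
```

View pics/crop.png

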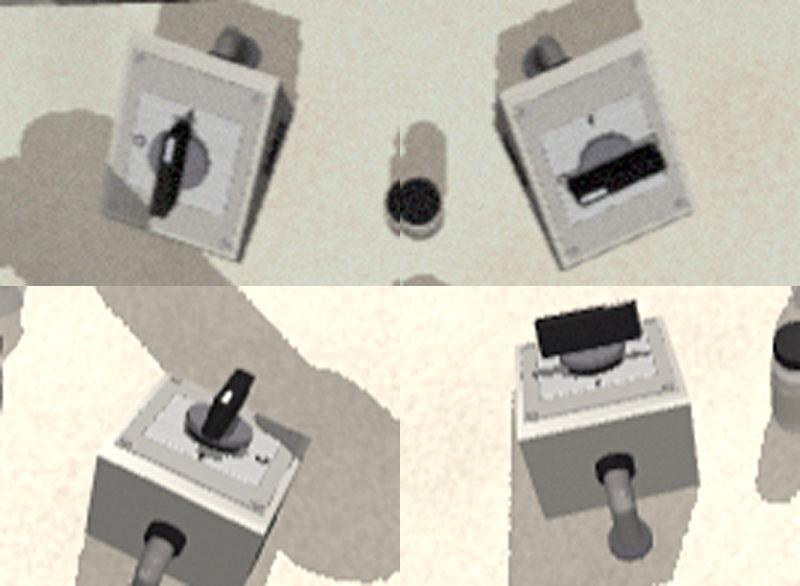

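```bash
python3 - <<'E'
from h import *
from scipy.optimize import least_squares
T=cam("top");S=cam("scene")
D={'a':(180,340,[(281,80),(137,38),(105,215),(240,262)],[(97,457),(265,525),(310,437),(168,375)]),
'b':(310,200,[(240,38),(100,97),(162,268),(290,212)],[(115,437),(290,402),(268,320),(117,350)])}
M=np.array([[75,-65,140],[75,65,140],[-75,65,42],[-75,-65,42]])/1000
for k,(x0,s0,t,s) in D.items():
    pt=np.array([(x0+u*133/400,80+v*95/286) for u,v in t]);ps=np.array([(s0+u*133/400,215+(v-286)/3) for u,v in s])
    X=[tri([ray(T,a),ray(S,b)]) for a,b in zip(pt,ps)]
    P=np.array([x[0] for x in X]);print(k,P,[x[1][0] for x in X])
    def W(p,Q): return R.from_euler('z',p[2]).apply(Q)+[p[0],p[1],0]
    f=least_squares(lambda p:np.r_[(proj(T,W(p,M))-pt).ravel(),(proj(S,W(p,M))-ps).ravel()],[P[:,0].mean(),P[:,1].mean(),0])
    p=f.x;print("pose",p,"rms px",np.sqrt((f.fun**2).mean()),"grip",W(p,np.array([[-.0285,0,.1246]])), "bartop px",proj(T,W(p,np.array([[-.0337,0,.132]]))))
E
```

```text
a [[0.6608 0.106  0.1302]
 [0.6988 0.2271 0.134 ]
 [0.5643 0.2786 0.0347]
 [0.5189 0.159  0.0294]] [np.float64(0.0008078691575489896), np.float64(0.0025785771320830852), np.float64(0.0026434276573065207), np.float64(0.003164243514122965)]
pose [ 0.6121  0.1918 -0.3456] rms px 1.492075850340905 grip [[0.5853 0.2015 0.1246]] bartop px [[234.9926 139.3322]]
b [[ 0.6889 -0.1906  0.1285]
 [ 0.6412 -0.0693  0.1314]
 [ 0.5057 -0.1236  0.0304]
 [ 0.5542 -0.2443  0.0272]] [np.float64(0.0022136832237809622), np.float64(0.0005951206487270445), np.float64(0.0020781026655475048), np.float64(0.001681575976014069)]
pose [ 0.5992 -0.1552  0.3803] rms px 1.4783021517384727 grip [[ 0.5728 -0.1658  0.1246]] bartop px [[383.2489 140.2066]]
```

>>> drive_tool([
  {"tz": -38,"fingers": 1},
  {"tz": -38},
  {"tz": -38},
  {"tz": -38},
  {"tx": -19,"ty": -32.5},
  {"tx": -19,"ty": -32.5},
  {"tx": -19,"ty": -32.5},
  {"tx": -19,"ty": -32.5},
  {"tx": -19,"ty": -32.5},
  {"tx": -19,"ty": -32.5},
  {"tx": -19,"ty": -32.5},
  {"tx": -19,"ty": -32.5},
])

```text
invalid input at $.moves[0]: expected keys fingers, tx, ty, tz, rx, ry, rz
```

>>> drive_tool([
  {"tx": -31.5,"ty": -13.5},
  {"tx": -31.5,"ty": -13.5},
  {"tx": -31.5,"ty": -13.5},
  {"tx": -31.5,"ty": -13.5},
  {"tx": -31.5,"ty": -13.5},
  {"tx": -31.5,"ty": -13.5},
  {"tx": -31.5,"ty": -13.5},
  {"tx": -31.5,"ty": -13.5},
  {"tx": -31.5,"ty": -13.5},
])

```text
invalid input at $.moves[0]: expected keys fingers, tx, ty, tz, rx, ry, rz
```

>>> drive_tool([
  {"rz": 0.124},
  {"rz": 0.124},
  {"rz": 0.124},
  {"rz": 0.124},
  {"rz": 0.124},
  {"rz": 0.124},
  {"rz": 0.124},
  {"rz": 0.124},
  {"rz": 0.124},
  {"rz": 0.124},
  {"rz": 0.124},
  {"rz": 0.124},
])

```text
invalid input at $.moves[0]: expected keys fingers, tx, ty, tz, rx, ry, rz
```

```bash
python3 -c "
from h import *
s=r.read_state();print(s['time_s'],s['joint_pos'],s['tcp_pos'],s['ee_rot'],R.from_quat(s['ee_rot']).as_matrix())"
```

```text
0.15 [-1.4227  0.5999 -0.0026  1.5999  0.0018  0.9429 -0.0798] [0.1615 0.7064 0.1808] [ 0.1121  0.9937 -0.0006 -0.    ] [[-0.9749  0.2228 -0.0002]
 [ 0.2228  0.9749 -0.0011]
 [-0.0001 -0.0011 -1.    ]]
```

>>> drive_tool([
  {"fingers": 1,"tx": 0,"ty": 0,"tz": -38,"rx": 0,"ry": 0,"rz": 0},
  {"fingers": 1,"tx": 0,"ty": 0,"tz": -38,"rx": 0,"ry": 0,"rz": 0},
  {"fingers": 1,"tx": 0,"ty": 0,"tz": -38,"rx": 0,"ry": 0,"rz": 0},
  {"fingers": 1,"tx": 0,"ty": 0,"tz": -38,"rx": 0,"ry": 0,"rz": 0},
  {"fingers": 1,"tx": -19,"ty": -32.5,"tz": 0,"rx": 0,"ry": 0,"rz": 0},
  {"fingers": 1,"tx": -19,"ty": -32.5,"tz": 0,"rx": 0,"ry": 0,"rz": 0},
  {"fingers": 1,"tx": -19,"ty": -32.5,"tz": 0,"rx": 0,"ry": 0,"rz": 0},
  {"fingers": 1,"tx": -19,"ty": -32.5,"tz": 0,"rx": 0,"ry": 0,"rz": 0},
  {"fingers": 1,"tx": -19,"ty": -32.5,"tz": 0,"rx": 0,"ry": 0,"rz": 0},
  {"fingers": 1,"tx": -19,"ty": -32.5,"tz": 0,"rx": 0,"ry": 0,"rz": 0},
  {"fingers": 1,"tx": -19,"ty": -32.5,"tz": 0,"rx": 0,"ry": 0,"rz": 0},
  {"fingers": 1,"tx": -19,"ty": -32.5,"tz": 0,"rx": 0,"ry": 0,"rz": 0},
])

```text
time_s: 1.15
tcp_pos: [0.252, 0.4174, 0.3333]
ee_rot: [0.112, 0.994, -0.0, -0.0]
force: [1.1, 0.1, -0.2]
finger_gap: 0.093
```

>>> drive_tool([
  {"fingers": 1,"tx": -31.5,"ty": -13.5,"tz": 0,"rx": 0,"ry": 0,"rz": 0},
  {"fingers": 1,"tx": -31.5,"ty": -13.5,"tz": 0,"rx": 0,"ry": 0,"rz": 0},
  {"fingers": 1,"tx": -31.5,"ty": -13.5,"tz": 0,"rx": 0,"ry": 0,"rz": 0},
  {"fingers": 1,"tx": -31.5,"ty": -13.5,"tz": 0,"rx": 0,"ry": 0,"rz": 0},
  {"fingers": 1,"tx": -31.5,"ty": -13.5,"tz": 0,"rx": 0,"ry": 0,"rz": 0},
  {"fingers": 1,"tx": -31.5,"ty": -13.5,"tz": 0,"rx": 0,"ry": 0,"rz": 0},
  {"fingers": 1,"tx": -31.5,"ty": -13.5,"tz": 0,"rx": 0,"ry": 0,"rz": 0},
  {"fingers": 1,"tx": -31.5,"ty": -13.5,"tz": 0,"rx": 0,"ry": 0,"rz": 0},
  {"fingers": 1,"tx": -31.5,"ty": -13.5,"tz": 0,"rx": 0,"ry": 0,"rz": 0},
])

```text
time_s: 1.9
tcp_pos: [0.5021, 0.2365, 0.3334]
ee_rot: [0.112, 0.994, 0.0, -0.0]
force: [-0.2, 1.8, -0.3]
finger_gap: 0.093
```

>>> drive_tool([
  {"fingers": 1,"tx": 0,"ty": 0,"tz": 0,"rx": 0,"ry": 0,"rz": 0.124},
  {"fingers": 1,"tx": 0,"ty": 0,"tz": 0,"rx": 0,"ry": 0,"rz": 0.124},
  {"fingers": 1,"tx": 0,"ty": 0,"tz": 0,"rx": 0,"ry": 0,"rz": 0.124},
  {"fingers": 1,"tx": 0,"ty": 0,"tz": 0,"rx": 0,"ry": 0,"rz": 0.124},
  {"fingers": 1,"tx": 0,"ty": 0,"tz": 0,"rx": 0,"ry": 0,"rz": 0.124},
  {"fingers": 1,"tx": 0,"ty": 0,"tz": 0,"rx": 0,"ry": 0,"rz": 0.124},
  {"fingers": 1,"tx": 0,"ty": 0,"tz": 0,"rx": 0,"ry": 0,"rz": 0.124},
  {"fingers": 1,"tx": 0,"ty": 0,"tz": 0,"rx": 0,"ry": 0,"rz": 0.124},
  {"fingers": 1,"tx": 0,"ty": 0,"tz": 0,"rx": 0,"ry": 0,"rz": 0.124},
  {"fingers": 1,"tx": 0,"ty": 0,"tz": 0,"rx": 0,"ry": 0,"rz": 0.124},
  {"fingers": 1,"tx": 0,"ty": 0,"tz": 0,"rx": 0,"ry": 0,"rz": 0.124},
  {"fingers": 1,"tx": 0,"ty": 0,"tz": 0,"rx": 0,"ry": 0,"rz": 0.124},
])

```text
time_s: 2.9
tcp_pos: [0.5009, 0.2377, 0.3333]
ee_rot: [0.757, 0.653, -0.0, -0.0]
force: [0.2, -0.7, 0.2]
finger_gap: 0.0929
```

```bash
python3 -c "
from h import *
s=r.read_state();print(s['time_s'],s['joint_pos'],s['tcp_pos'],s['ee_rot'],R.from_quat(s['ee_rot']).as_matrix())"
```

```text
2.9 [-0.9616  0.266   0.5446  1.8199 -0.1536  1.0979 -0.5103] [0.5009 0.2377 0.3333] [ 0.7575  0.6529 -0.0002 -0.    ] [[ 0.1475  0.9891 -0.0003]
 [ 0.9891 -0.1475 -0.0002]
 [-0.0002 -0.0003 -1.    ]]
```

>>> drive_tool([
  {"fingers": 1,"tx": 0,"ty": 0,"tz": 0,"rx": 0,"ry": 0,"rz": 0.124},
  {"fingers": 1,"tx": 0,"ty": 0,"tz": 0,"rx": 0,"ry": 0,"rz": 0.124},
  {"fingers": 1,"tx": 0,"ty": 0,"tz": 0,"rx": 0,"ry": 0,"rz": 0.124},
  {"fingers": 1,"tx": 0,"ty": 0,"tz": 0,"rx": 0,"ry": 0,"rz": 0.124},
  {"fingers": 1,"tx": 0,"ty": 0,"tz": 0,"rx": 0,"ry": 0,"rz": 0.124},
  {"fingers": 1,"tx": 0,"ty": 0,"tz": 0,"rx": 0,"ry": 0,"rz": 0.124},
  {"fingers": 1,"tx": 0,"ty": 0,"tz": 0,"rx": 0,"ry": 0,"rz": 0.124},
  {"fingers": 1,"tx": 0,"ty": 0,"tz": 0,"rx": 0,"ry": 0,"rz": 0.124},
  {"fingers": 1,"tx": 0,"ty": 0,"tz": 0,"rx": 0,"ry": 0,"rz": 0.124},
  {"fingers": 1,"tx": 0,"ty": 0,"tz": 0,"rx": 0,"ry": 0,"rz": 0.124},
  {"fingers": 1,"tx": 0,"ty": 0,"tz": 0,"rx": 0,"ry": 0,"rz": 0.124},
  {"fingers": 1,"tx": 0,"ty": 0,"tz": 0,"rx": 0,"ry": 0,"rz": 0.124},
])

```text
time_s: 3.9
tcp_pos: [0.5009, 0.2378, 0.3333]
ee_rot: [0.999, -0.033, -0.0, -0.0]
force: [-0.5, -0.9, -0.1]
finger_gap: 0.0931
```

>>> drive_tool([
  {"fingers": 1,"tx": 0,"ty": 0,"tz": 0,"rx": 0,"ry": 0,"rz": 0.124},
  {"fingers": 1,"tx": 0,"ty": 0,"tz": 0,"rx": 0,"ry": 0,"rz": 0.124},
  {"fingers": 1,"tx": 0,"ty": 0,"tz": 0,"rx": 0,"ry": 0,"rz": 0.035},
  {"fingers": 1,"tx": 0,"ty": 0,"tz": 0,"rx": 0,"ry": 0.122,"rz": 0},
  {"fingers": 1,"tx": 0,"ty": 0,"tz": 0,"rx": 0,"ry": 0.122,"rz": 0},
  {"fingers": 1,"tx": 0,"ty": 0,"tz": 0,"rx": 0,"ry": 0.122,"rz": 0},
  {"fingers": 1,"tx": 0,"ty": 0,"tz": 0,"rx": 0,"ry": 0.122,"rz": 0},
  {"fingers": 1,"tx": 0,"ty": 0,"tz": 0,"rx": 0,"ry": 0.122,"rz": 0},
  {"fingers": 1,"tx": -15,"ty": 0,"tz": 25,"rx": 0,"ry": 0,"rz": 0},
  {"fingers": 1,"tx": -15,"ty": 0,"tz": 25,"rx": 0,"ry": 0,"rz": 0},
  {"fingers": 1,"tx": -15,"ty": 0,"tz": 25,"rx": 0,"ry": 0,"rz": 0},
  {"fingers": 1,"tx": 0,"ty": 0,"tz": 0,"rx": 0,"ry": 0,"rz": 0},
])

```text
time_s: 4.9
tcp_pos: [0.5084, 0.238, 0.2339]
ee_rot: [0.952, -0.162, 0.253, 0.053]
force: [-1.5, -0.6, -0.1]
finger_gap: 0.0928
```

```bash
python3 -c "
from h import *
s=r.read_state();im=r.read_camera('wrist');cv2.imwrite('pics/w1.png',im[:,:,::-1])
np.save('w1.npy',np.r_[s['tcp_pos'],s['ee_rot']])
print(s['time_s'],s['joint_pos'],s['tcp_pos'],R.from_quat(s['ee_rot']).as_matrix())"
```

```text
4.9 [-1.6366  0.4601  1.1063  2.2358  0.0761  0.3944 -2.6114] [0.5084 0.238  0.2339] [[ 0.8195 -0.3359  0.4644]
 [-0.2821 -0.9417 -0.1833]
 [ 0.4989  0.0193 -0.8665]]
```

View pics/w1.png

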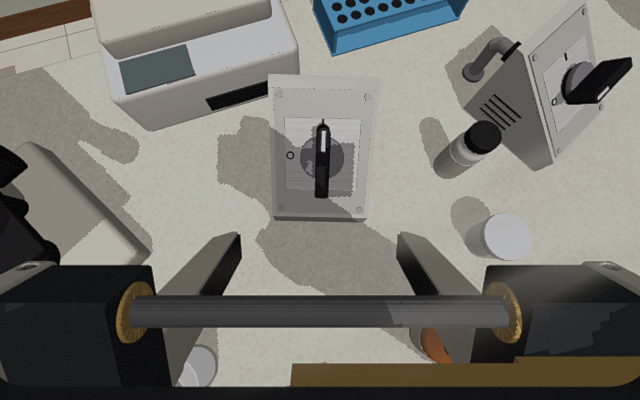

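>>> drive_tool([
  {"fingers": 1,"tx": 0,"ty": 0,"tz": 0,"rx": 0,"ry": 0.045,"rz": 0},
  {"fingers": 1,"tx": 0,"ty": 0,"tz": 0,"rx": 0,"ry": 0.045,"rz": 0},
  {"fingers": 1,"tx": 0,"ty": 0,"tz": 0,"rx": 0,"ry": 0,"rz": 0},
])

```text
time_s: 5.2
tcp_pos: [0.5108, 0.2393, 0.2385]
ee_rot: [0.939, -0.16, 0.298, 0.058]
force: [-0.7, 0.2, -0.4]
finger_gap: 0.0926
```

```bash
cat >> h.py <<'E'
from scipy.optimize import least_squares
M=np.array([[75,-65,140],[75,65,140],[-75,65,42],[-75,-65,42]])/1000
def W(p,Q): return R.from_euler('z',p[2]).apply(np.atleast_2d(Q))+[p[0],p[1],0]
def fit(C,pts,p0,Q=M):
    f=least_squares(lambda p:(proj(C,W(p,Q))-pts).ravel(),p0);return f.x,f.fun.reshape(-1,2)
E
python3 - <<'E'
from h import *
s=r.read_state();print(s['time_s'],s['joint_pos'],s['tcp_pos'],R.from_quat(s['ee_rot']).as_matrix())
w=np.load('w1.npy');C=cam("wrist",dict(tcp_pos=w[:3],ee_rot=w[3:]))
p,e=fit(C,np.array([(380,78),(268,75),(273,218),(366,220)]),[.61,.19,-.34]);print(p,e)
S=np.sin(.6109);c=np.cos(.6109)
f=np.array([-.005,0,.091]);n=np.array([-S,0,c]);u=np.array([c,0,S])
print(proj(C,W(p,[f,f+.018*n,f+.05*n+.042*u,f+.05*n-.04*u,f+.041*n])),W(p,f+.041*n))
im=cv2.imread("pics/w1.png")[100:215,285:365]
ys,xs=np.where(im.max(2)<45);print(cv2.minAreaRect(np.c_[xs+285,ys+100].astype(np.float32)),xs.mean()+285,ys.mean()+100)
E
```

```text
5.2 [-1.7346  0.5382  1.2184  2.2786  0.0484  0.3072 -2.6123] [0.5108 0.2393 0.2385] [[ 0.771  -0.3358  0.5411]
 [-0.2662 -0.9418 -0.2052]
 [ 0.5786  0.0142 -0.8155]]
[ 0.6144  0.1936 -0.362 ] [[-0.4973  0.6671]
 [ 0.3108  0.396 ]
 [-1.0372 -0.6528]
 [ 1.2497 -0.4911]]
[[321.6494 156.8883]
 [321.8646 160.3447]
 [323.5575 128.8469]
 [321.2044 200.9129]
 [322.1702 165.2528]] [[0.5878 0.2037 0.1246]]
((321.35906982421875, 161.79867553710938), (62.99893569946289, 49.64545440673828), 55.00798034667969) 321.3759909399773 163.82672706681768
```

>>> drive_tool([
  {"fingers": 1,"tx": 0,"ty": 0,"tz": 0,"rx": 0,"ry": 0,"rz": -0.124},
  {"fingers": 1,"tx": 0,"ty": 0,"tz": 0,"rx": 0,"ry": 0,"rz": -0.124},
  {"fingers": 1,"tx": 0,"ty": 0,"tz": 0,"rx": 0,"ry": 0,"rz": -0.124},
  {"fingers": 1,"tx": 0,"ty": 0,"tz": 0,"rx": 0,"ry": 0,"rz": -0.124},
  {"fingers": 1,"tx": 0,"ty": 0,"tz": 0,"rx": 0,"ry": 0,"rz": -0.124},
  {"fingers": 1,"tx": 0,"ty": 0,"tz": 0,"rx": 0,"ry": 0,"rz": -0.124},
  {"fingers": 1,"tx": 0,"ty": 0,"tz": 0,"rx": 0,"ry": 0,"rz": -0.124},
  {"fingers": 1,"tx": 0,"ty": 0,"tz": 0,"rx": 0,"ry": 0,"rz": -0.124},
  {"fingers": 1,"tx": 0,"ty": 0,"tz": 0,"rx": 0,"ry": 0,"rz": -0.124},
  {"fingers": 1,"tx": 0,"ty": 0,"tz": 0,"rx": 0,"ry": 0,"rz": -0.124},
  {"fingers": 1,"tx": 0,"ty": 0,"tz": 0,"rx": 0,"ry": 0,"rz": -0.124},
  {"fingers": 1,"tx": 0,"ty": 0,"tz": 0,"rx": 0,"ry": 0,"rz": -0.124},
])

```text
time_s: 6.2
tcp_pos: [0.5127, 0.2387, 0.2403]
ee_rot: [0.799, 0.519, 0.18, 0.244]
force: [1.3, -0.2, -0.4]
finger_gap: 0.0929
```

```bash
cat >> h.py <<'E'
def st():
    s=r.read_state();print(s['time_s'],s['joint_pos'],s['tcp_pos'],s['force'],s['finger_gap'],'\n',R.from_quat(s['ee_rot']).as_matrix());return s
E
python3 -c "
from h import *
st()"
```

```text
6.2 [-1.5756  0.3851  0.8927  2.27    0.6605  0.4175 -1.7627] [0.5127 0.2387 0.2403] [ 1.2783 -0.1536 -0.4416] 0.09285434603461566 
 [[ 0.3958  0.7418  0.5414]
 [ 0.9177 -0.3415 -0.2031]
 [ 0.0342  0.5772 -0.8159]]
```

>>> drive_tool([
  {"fingers": 1,"tx": 0,"ty": 0,"tz": 0,"rx": 0,"ry": 0,"rz": -0.124},
  {"fingers": 1,"tx": 0,"ty": 0,"tz": 0,"rx": 0,"ry": 0,"rz": -0.124},
  {"fingers": 1,"tx": 0,"ty": 0,"tz": 0,"rx": 0,"ry": 0,"rz": -0.124},
  {"fingers": 1,"tx": 0,"ty": 0,"tz": 0,"rx": 0,"ry": 0,"rz": -0.124},
  {"fingers": 1,"tx": 0,"ty": 0,"tz": 0,"rx": 0,"ry": 0,"rz": -0.124},
  {"fingers": 1,"tx": 0,"ty": 0,"tz": 0,"rx": 0,"ry": 0,"rz": -0.124},
  {"fingers": 1,"tx": 0,"ty": 0,"tz": 0,"rx": 0,"ry": 0,"rz": -0.124},
  {"fingers": 1,"tx": 0,"ty": 0,"tz": 0,"rx": 0,"ry": 0,"rz": -0.124},
  {"fingers": 1,"tx": 0,"ty": 0,"tz": 0,"rx": 0,"ry": 0,"rz": -0.124},
  {"fingers": 1,"tx": 0,"ty": 0,"tz": 0,"rx": 0,"ry": 0,"rz": -0.124},
  {"fingers": 1,"tx": 0,"ty": 0,"tz": 0,"rx": 0,"ry": 0,"rz": -0.124},
  {"fingers": 1,"tx": 0,"ty": 0,"tz": 0,"rx": 0,"ry": 0,"rz": -0.124},
])

```text
time_s: 7.2
tcp_pos: [0.513, 0.2387, 0.2409]
ee_rot: [0.236, 0.923, -0.033, 0.302]
force: [-0.9, -0.8, -0.4]
finger_gap: 0.0929
```

>>> drive_tool([
  {"fingers": 1,"tx": 0,"ty": 0,"tz": 0,"rx": 0,"ry": 0,"rz": -0.124},
  {"fingers": 1,"tx": 0,"ty": 0,"tz": 0,"rx": 0,"ry": 0,"rz": -0.04},
  {"fingers": 1,"tx": 0,"ty": 0,"tz": 0,"rx": 0,"ry": 0,"rz": 0},
])

```text
time_s: 7.45
tcp_pos: [0.5129, 0.2386, 0.2406]
ee_rot: [0.162, 0.939, -0.057, 0.299]
force: [1.3, -1.1, -0.2]
finger_gap: 0.0931
```

```bash
python3 -c "
from h import *
s=st();im=r.read_camera('wrist');cv2.imwrite('pics/w2.png',im[:,:,::-1])
np.save('w2.npy',np.r_[s['tcp_pos'],s['ee_rot']])"
```

```text
7.45 [-1.2844  0.2995  0.4646  2.2564  0.9048  0.5733 -0.3899] [0.5129 0.2386 0.2406] [ 1.3261 -1.1114 -0.2007] 0.09311993834281344 
 [[-0.7691  0.3382  0.5423]
 [ 0.2705  0.941  -0.2033]
 [-0.579  -0.0096 -0.8153]]
```

View pics/w2.png

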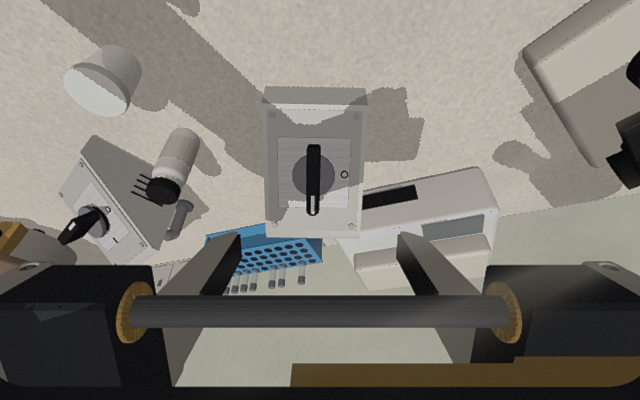

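```bash
cat >> h.py <<'E'
S_=np.sin(.6109);c_=np.cos(.6109)
f_=np.array([-.005,0,.091]);n_=np.array([-S_,0,c_]);u_=np.array([c_,0,S_])
def goal(s,p,sgn,turn=0,out=.041,G=None):
    """shift in tool mm and rot vec to bring hold point to grip; sgn=+1: tool y along case +y (turn about normal for bar)"""
    Rz=R.from_euler('z',p[2]).as_matrix();z=-n_;y=np.array([0,sgn,0.]);T=Rz@np.c_[np.cross(y,z),y,z]@R.from_euler('z',turn).as_matrix()
    g=W(p,f_+out*n_)[0] if G is None else G
    Rc=R.from_quat(s['ee_rot']).as_matrix()
    rv=R.from_matrix(Rc.T@T).as_rotvec();tcp=g+T[:,2]*r.hold_point_z
    return dict(rv=rv,d_cur_axes=Rc.T@(tcp-s['tcp_pos'])*1e3,d_goal_axes=T.T@(tcp-s['tcp_pos'])*1e3)
E
python3 - <<'E'
from h import *
w=np.load('w2.npy');s=dict(tcp_pos=w[:3],ee_rot=w[3:]);C=cam("wrist",s)
Q=np.vstack([M,[[-.075,.065,0],[-.075,-.065,0]]])
p,e=fit(C,np.array([(265,238),(360,238),(364,104),(265,104),(367,87),(263,87)]),[.61,.19,-.36],Q);print(p,e)
print(proj(C,W(p,[f_,f_+.018*n_,f_+.05*n_+.042*u_,f_+.05*n_-.04*u_])),W(p,f_+.041*n_))
print(goal(s,p,1))
C1=np.load('w1.npy');C1=cam("wrist",dict(tcp_pos=C1[:3],ee_rot=C1[3:]))
print("skirt tri",tri([ray(C,(314,174)),ray(C1,(323,156))]),"pred",W(p,f_+.018*n_))
E
```

```text
[ 0.6187  0.1928 -0.3528] [[ 2.1862 -0.8159]
 [-0.7933  0.3549]
 [ 3.1742  1.7193]
 [-3.9078  0.3754]
 [-2.7009 -0.2644]
 [ 2.1924 -1.5192]]
[[313.6115 173.5177]
 [313.3315 176.4873]
 [312.5289 216.932 ]
 [313.0052 147.4118]] [[0.5919 0.2027 0.1246]]
{'rv': array([-0.0034,  0.0067,  0.0119]), 'd_cur_axes': array([ -3.1834,  -5.8884, 163.5516]), 'd_goal_axes': array([ -4.3528,  -6.404 , 163.5053])}
skirt tri (array([0.602 , 0.1976, 0.1035]), [np.float64(0.0020184868257995757), np.float64(0.0020184868257996894)]) pred [[0.6043 0.1981 0.1057]]
```

>>> drive_tool([
  {"fingers": 1,"tx": -2,"ty": -6,"tz": 20,"rx": 0,"ry": 0.007,"rz": 0.012},
  {"fingers": 1,"tx": 0,"ty": 0,"tz": 35,"rx": 0,"ry": 0,"rz": 0},
  {"fingers": 1,"tx": 0,"ty": 0,"tz": 35,"rx": 0,"ry": 0,"rz": 0},
  {"fingers": 1,"tx": 0,"ty": 0,"tz": 35,"rx": 0,"ry": 0,"rz": 0},
  {"fingers": 1,"tx": 0,"ty": 0,"tz": 25,"rx": 0,"ry": 0,"rz": 0},
  {"fingers": 1,"tx": 0,"ty": 0,"tz": 11,"rx": 0,"ry": 0,"rz": 0},
  {"fingers": 1,"tx": 0,"ty": 0,"tz": 0,"rx": 0,"ry": 0,"rz": 0},
], force=50)

```text
time_s: 8.08
tcp_pos: [0.5944, 0.2018, 0.1161]
ee_rot: [0.168, 0.938, -0.056, 0.297]
force: [-0.2, 0.4, -0.5]
finger_gap: 0.0928
```

```bash
python3 -c "
from h import *
s=st();print(goal(s,[.6167,.1932,-.354],1))
im=r.read_camera('wrist');cv2.imwrite('pics/w3.png',im[:,:,::-1])"
```

```text
8.0833 [-1.1775  0.634   0.6627  2.2947  1.6372  0.1482 -1.0762] [0.5944 0.2018 0.1161] [-0.2252  0.4281 -0.4584] 0.09280364062893758 
 [[-0.767   0.348   0.539 ]
 [ 0.2819  0.9375 -0.2041]
 [-0.5764 -0.0046 -0.8172]]
{'rv': array([-0.0046,  0.0034,  0.0014]), 'd_cur_axes': array([-1.094 , -0.3124,  9.2275]), 'd_goal_axes': array([-1.1255, -0.3535,  9.2222])}
```

View pics/w3.png

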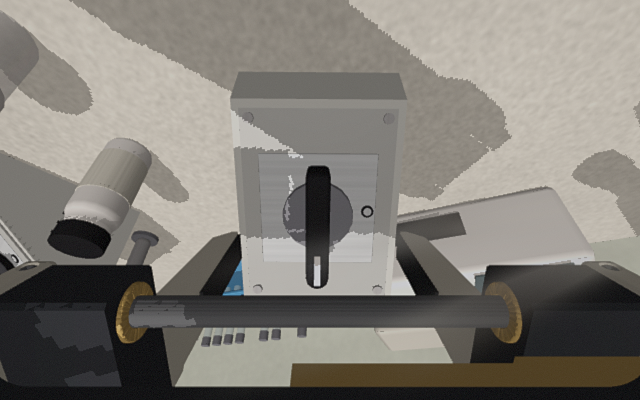

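>>> drive_tool([
  {"fingers": 1,"tx": -1,"ty": 0,"tz": 5,"rx": 0,"ry": 0,"rz": 0},
  {"fingers": 1,"tx": 0,"ty": 0,"tz": 5,"rx": 0,"ry": 0,"rz": 0},
  {"fingers": 1,"tx": 0,"ty": 0,"tz": 0,"rx": 0,"ry": 0,"rz": 0},
])

```text
time_s: 8.38
tcp_pos: [0.5995, 0.2005, 0.1103]
ee_rot: [0.168, 0.938, -0.054, 0.297]
force: [-0.0, 0.8, 0.1]
finger_gap: 0.0929
```

```bash
python3 -c "
from h import *
s=st();print(goal(s,[.6167,.1932,-.354],1))"
```

```text
8.3833 [-1.1284  0.6298  0.6019  2.2903  1.6946  0.1793 -1.1302] [0.5995 0.2005 0.1103] [-0.0335  0.7809  0.1204] 0.09292287037182524 
 [[-0.7671  0.3476  0.5392]
 [ 0.2838  0.9377 -0.2006]
 [-0.5753 -0.0009 -0.818 ]]
{'rv': array([-0.0013,  0.002 , -0.0003]), 'd_cur_axes': array([-0.1445, -0.8836,  1.4595]), 'd_goal_axes': array([-0.1472, -0.8855,  1.4581])}
```

>>> drive_tool([
  {"fingers": -1,"tx": 0,"ty": -1,"tz": 1,"rx": 0,"ry": 0,"rz": 0},
  {"fingers": -1,"tx": 0,"ty": 0,"tz": 0,"rx": 0,"ry": 0,"rz": 0},
  {"fingers": -1,"tx": 0,"ty": 0,"tz": 0,"rx": 0,"ry": 0,"rz": 0},
  {"fingers": -1,"tx": 0,"ty": 0,"tz": 0,"rx": 0,"ry": 0,"rz": 0},
  {"fingers": -1,"tx": 0,"ty": 0,"tz": 0,"rx": 0,"ry": 0,"rz": 0},
  {"fingers": -1,"tx": 0,"ty": 0,"tz": 0,"rx": 0,"ry": 0,"rz": 0},
], force=50)

```text
time_s: 8.88
tcp_pos: [0.5988, 0.1992, 0.1081]
ee_rot: [0.167, 0.939, -0.055, 0.296]
force: [0.5, 0.4, -0.0]
finger_gap: 0.0574
```

```bash
python3 -c "
from h import *
s=st();print(goal(s,[.6167,.1932,-.354],1))"
```

```text
8.8833 [-1.1209  0.6309  0.5926  2.2924  1.7101  0.1838 -1.1437] [0.5988 0.1992 0.1081] [ 0.4758  0.431  -0.0335] 0.05744731681700845 
 [[-0.7688  0.3464  0.5375]
 [ 0.2817  0.9381 -0.2017]
 [-0.5741 -0.0036 -0.8188]]
{'rv': array([-0.0028,  0.0006,  0.0023]), 'd_cur_axes': array([-1.5341,  0.5911, -0.244 ]), 'd_goal_axes': array([-1.5326,  0.5952, -0.2433])}
```

>>> drive_tool([
  {"fingers": -1,"tx": -1,"ty": 0,"tz": 0,"rx": 0,"ry": 0,"rz": 0},
  {"fingers": -1,"tx": 0,"ty": 0,"tz": 0,"rx": 0,"ry": 0,"rz": 0},
  {"fingers": -1,"tx": 0,"ty": 0,"tz": 0,"rx": 0,"ry": 0,"rz": 0},
  {"fingers": -1,"tx": 0,"ty": 0,"tz": 0,"rx": 0,"ry": 0,"rz": 0},
  {"fingers": -1,"tx": 0,"ty": 0,"tz": 0,"rx": 0,"ry": 0,"rz": 0},
  {"fingers": -1,"tx": 0,"ty": 0,"tz": 0,"rx": 0,"ry": 0,"rz": 0},
  {"fingers": -1,"tx": 0,"ty": 0,"tz": 0,"rx": 0,"ry": 0,"rz": 0},
  {"fingers": -1,"tx": 0,"ty": 0,"tz": 0,"rx": 0,"ry": 0,"rz": 0},
])

```text
time_s: 9.55
tcp_pos: [0.5996, 0.1987, 0.1086]
ee_rot: [0.167, 0.939, -0.055, 0.296]
force: [-0.2, -0.0, -0.9]
finger_gap: 0.0046
```

```bash
python3 -c "
from h import *
s=st();print(goal(s,[.6167,.1932,-.354],1),s['ft_torque'])"
```

```text
9.55 [-1.121   0.6311  0.5956  2.2911  1.7061  0.1814 -1.1378] [0.5996 0.1987 0.1086] [-0.2006 -0.0062 -0.8525] 0.00456662711273483 
 [[-0.7688  0.3466  0.5374]
 [ 0.2818  0.938  -0.2018]
 [-0.574  -0.0037 -0.8188]]
{'rv': array([-0.003 ,  0.0005,  0.0022]), 'd_cur_axes': array([-0.5221,  0.7252, -0.404 ]), 'd_goal_axes': array([-0.5203,  0.7275, -0.4021])} [0.1829 0.5279 0.0227]
```

```bash
python3 -c "
from h import *
im=r.read_camera('wrist');im2=r.read_camera('top')
a=im[:,:,::-1];b=cv2.resize(im2[80:180,180:313,::-1],(532,400))
cv2.imwrite('pics/w4.png',cv2.resize(np.hstack([a,b]),(800,273)))"
```

```text
(no output)
```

View pics/w4.png

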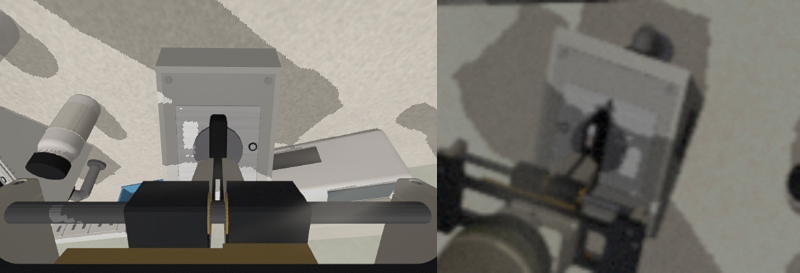

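```bash
python3 -c "
from h import *
s=st()
im=r.read_camera('wrist')[130:330,200:440,::-1];im2=r.read_camera('scene')[220:300,365:461,::-1]
cv2.imwrite('pics/w5.png',np.hstack([cv2.resize(im,(480,400),interpolation=2),cv2.resize(im2,(320,267),interpolation=2).repeat(1,0) if 0 else cv2.copyMakeBorder(cv2.resize(np.clip(im2*1.5,0,255).astype('uint8'),(320,267),interpolation=2),0,133,0,0,0)]))
print(proj(cam('wrist',s),s['tcp_pos']),proj(cam('scene'),s['tcp_pos']),proj(cam('scene'),W([.6167,.1932,-.354],[f_+.05*n_,f_+.018*n_])))
"
```

```text
9.65 [-1.121   0.631   0.5956  2.2911  1.7061  0.1814 -1.1378] [0.5996 0.1987 0.1086] [-0.2548  0.3714  0.1566] 0.0011210526586244987 
 [[-0.7688  0.3466  0.5374]
 [ 0.2818  0.938  -0.2018]
 [-0.574  -0.0037 -0.8188]]
[[317.5533 221.2611]] [[413.5378 258.5686]] [[418.0078 248.3817]
 [413.2054 260.1666]]
```

View pics/w5.png

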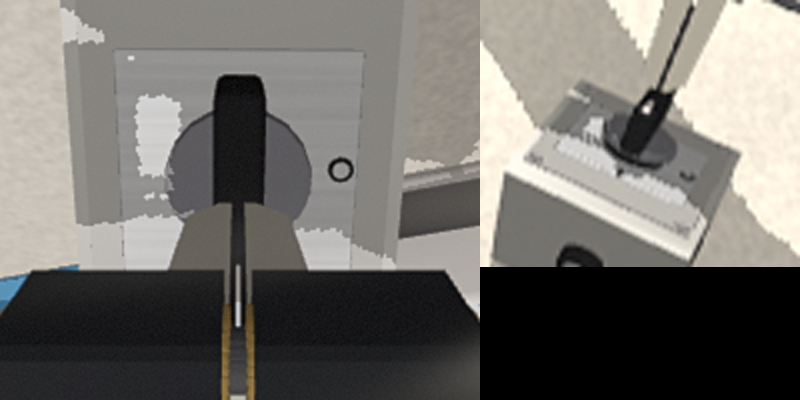

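>>> drive_tool([
  {"fingers": -1,"tx": 0,"ty": 0,"tz": 1,"rx": 0,"ry": 0,"rz": 0},
  {"fingers": -1,"tx": 0,"ty": 0,"tz": 1,"rx": 0,"ry": 0,"rz": 0},
  {"fingers": -1,"tx": 0,"ty": 0,"tz": 0,"rx": 0,"ry": 0,"rz": 0},
])

```text
time_s: 10.0
tcp_pos: [0.6008, 0.1983, 0.1068]
ee_rot: [0.167, 0.939, -0.055, 0.296]
force: [-0.8, -0.2, -0.8]
finger_gap: 0.0003
```

>>> drive_tool([
  {"fingers": -1,"tx": 0,"ty": 0,"tz": 1,"rx": 0,"ry": 0,"rz": 0},
  {"fingers": -1,"tx": 0,"ty": 0,"tz": 1,"rx": 0,"ry": 0,"rz": 0},
  {"fingers": -1,"tx": 0,"ty": 0,"tz": 0,"rx": 0,"ry": 0,"rz": 0},
])

```text
time_s: 10.25
tcp_pos: [0.6019, 0.1978, 0.1052]
ee_rot: [0.167, 0.939, -0.055, 0.296]
force: [0.7, 0.2, 1.1]
finger_gap: 0.0007
```

>>> drive_tool([
  {"fingers": -1,"tx": 0,"ty": 0,"tz": 1,"rx": 0,"ry": 0,"rz": 0},
  {"fingers": -1,"tx": 0,"ty": 0,"tz": 1,"rx": 0,"ry": 0,"rz": 0},
  {"fingers": -1,"tx": 0,"ty": 0,"tz": 0,"rx": 0,"ry": 0,"rz": 0},
])

```text
time_s: 10.5
tcp_pos: [0.6029, 0.1974, 0.1036]
ee_rot: [0.167, 0.939, -0.055, 0.296]
force: [0.3, -0.3, -0.2]
finger_gap: 0.0003
```

>>> drive_tool([
  {"fingers": -1,"tx": 0,"ty": 0,"tz": 1,"rx": 0,"ry": 0,"rz": 0},
  {"fingers": -1,"tx": 0,"ty": 0,"tz": 1,"rx": 0,"ry": 0,"rz": 0},
  {"fingers": -1,"tx": 0,"ty": 0,"tz": 0,"rx": 0,"ry": 0,"rz": 0},
])

```text
time_s: 10.75
tcp_pos: [0.604, 0.1971, 0.102]
ee_rot: [0.167, 0.939, -0.055, 0.296]
force: [-2.8, 0.8, 4.1]
finger_gap: 0.0001
```

>>> drive_tool([
  {"fingers": -1,"tx": 0,"ty": 0,"tz": 1,"rx": 0,"ry": 0,"rz": 0},
  {"fingers": -1,"tx": 0,"ty": 0,"tz": 1,"rx": 0,"ry": 0,"rz": 0},
  {"fingers": -1,"tx": 0,"ty": 0,"tz": 0,"rx": 0,"ry": 0,"rz": 0},
])

```text
time_s: 11.0
tcp_pos: [0.605, 0.1967, 0.1004]
ee_rot: [0.167, 0.939, -0.055, 0.296]
force: [-3.7, 1.5, 4.6]
finger_gap: 0.0004
```

```bash
python3 -c "
from h import *
s=st()
im=r.read_camera('wrist')[130:330,200:440,::-1];im2=r.read_camera('scene')[220:300,365:461,::-1]
cv2.imwrite('pics/w6.png',np.hstack([cv2.resize(im,(480,400),interpolation=2),cv2.resize(im2,(320,267),interpolation=2).repeat(1,0) if 0 else cv2.copyMakeBorder(cv2.resize(np.clip(im2*1.5,0,255).astype('uint8'),(320,267),interpolation=2),0,133,0,0,0)]))
"
```

```text
11.0 [-1.0753  0.6364  0.5416  2.2868  1.7623  0.2094 -1.1914] [0.605  0.1967 0.1004] [-3.6615  1.5227  4.6158] 0.000413813180553913 
 [[-0.7688  0.3466  0.5374]
 [ 0.2819  0.938  -0.2018]
 [-0.574  -0.0036 -0.8188]]
```

View pics/w6.png

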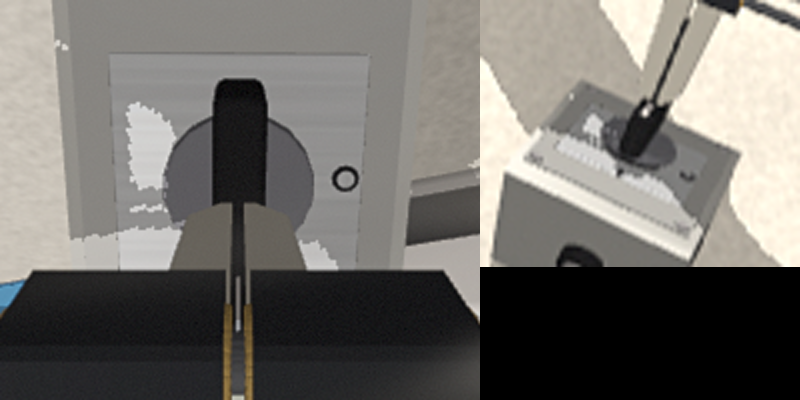

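>>> drive_tool([
  {"fingers": -1,"tx": 0,"ty": 0,"tz": -12,"rx": 0,"ry": 0,"rz": 0},
  {"fingers": 0.1,"tx": 0,"ty": 0,"tz": 0,"rx": 0,"ry": 0,"rz": 0},
  {"fingers": 0.1,"tx": 0,"ty": 0,"tz": 0,"rx": 0,"ry": 0,"rz": 0},
  {"fingers": 0.1,"tx": 0,"ty": 0,"tz": 0,"rx": 0,"ry": 0,"rz": 0},
  {"fingers": 0.1,"tx": 0,"ty": 0,"tz": 0,"rx": 0,"ry": 0,"rz": 0},
  {"fingers": 0.1,"tx": 0,"ty": 0,"tz": 0,"rx": 0,"ry": 0,"rz": 0},
  {"fingers": 0.1,"tx": 0,"ty": 0,"tz": 0,"rx": 0,"ry": 0,"rz": 0},
  {"fingers": 0.1,"tx": 0,"ty": 0,"tz": 0,"rx": 0,"ry": 0,"rz": 0},
])

```text
time_s: 11.77
tcp_pos: [0.5986, 0.1989, 0.1101]
ee_rot: [0.167, 0.939, -0.055, 0.296]
force: [0.6, -0.6, -0.6]
finger_gap: 0.0427
```

>>> drive_tool([
  {"fingers": 0.1,"tx": 0,"ty": 0,"tz": 6,"rx": 0,"ry": 0,"rz": 0},
  {"fingers": 0.1,"tx": 0,"ty": 0,"tz": 6,"rx": 0,"ry": 0,"rz": 0},
  {"fingers": 0.1,"tx": 0,"ty": 0,"tz": 6,"rx": 0,"ry": 0,"rz": 0},
  {"fingers": 0.1,"tx": 0,"ty": 0,"tz": 6,"rx": 0,"ry": 0,"rz": 0},
  {"fingers": 0.1,"tx": 0,"ty": 0,"tz": 6,"rx": 0,"ry": 0,"rz": 0},
  {"fingers": 0.1,"tx": 0,"ty": 0,"tz": 4,"rx": 0,"ry": 0,"rz": 0},
  {"fingers": 0.1,"tx": 0,"ty": 0,"tz": 0,"rx": 0,"ry": 0,"rz": 0},
])

```text
time_s: 12.35
tcp_pos: [0.6171, 0.1917, 0.0818]
ee_rot: [0.168, 0.939, -0.055, 0.296]
force: [-0.7, -0.6, 0.2]
finger_gap: 0.0509
```

```bash
python3 -c "
from h import *
s=st()"
```

```text
12.35 [-0.9868  0.6569  0.4439  2.2757  1.8558  0.2607 -1.2771] [0.6171 0.1917 0.0818] [-0.6652 -0.5527  0.164 ] 0.05092357770521287 
 [[-0.7688  0.3474  0.537 ]
 [ 0.2822  0.9377 -0.2025]
 [-0.5739 -0.0041 -0.8189]]
```

Inserted with no contact. Close.

>>> drive_tool([
  {"fingers": -1,"tx": 0,"ty": 0,"tz": 0,"rx": 0,"ry": 0,"rz": 0},
  {"fingers": -1,"tx": 0,"ty": 0,"tz": 0,"rx": 0,"ry": 0,"rz": 0},
  {"fingers": -1,"tx": 0,"ty": 0,"tz": 0,"rx": 0,"ry": 0,"rz": 0},
  {"fingers": -1,"tx": 0,"ty": 0,"tz": 0,"rx": 0,"ry": 0,"rz": 0},
  {"fingers": -1,"tx": 0,"ty": 0,"tz": 0,"rx": 0,"ry": 0,"rz": 0},
  {"fingers": -1,"tx": 0,"ty": 0,"tz": 0,"rx": 0,"ry": 0,"rz": 0},
  {"fingers": -1,"tx": 0,"ty": 0,"tz": 0,"rx": 0,"ry": 0,"rz": 0},
], force=55)

```text
time_s: 12.93
tcp_pos: [0.6168, 0.1926, 0.0825]
ee_rot: [0.167, 0.939, -0.054, 0.296]
force: [-1.3, 0.5, 2.5]
finger_gap: 0.0158
```

```bash
python3 -c "
from h import *
s=st();print(s['ft_torque'])"
```

```text
12.9333 [-0.9892  0.6557  0.4452  2.276   1.8546  0.2601 -1.2764] [0.6168 0.1926 0.0825] [-1.2615  0.454   2.4967] 0.01584105744585961 
 [[-0.7687  0.3464  0.5376]
 [ 0.2819  0.9381 -0.2014]
 [-0.5741 -0.0033 -0.8188]]
[ 0.1722  0.5472 -0.1865]
```

>>> drive_tool([
  {"fingers": -1,"tx": 0,"ty": 0,"tz": 3,"rx": 0,"ry": 0,"rz": 0},
  {"fingers": -1,"tx": 0,"ty": 0,"tz": 3,"rx": 0,"ry": 0,"rz": 0},
  {"fingers": -1,"tx": 0,"ty": 0,"tz": 3,"rx": 0,"ry": 0,"rz": 0},
  {"fingers": -1,"tx": 0,"ty": 0,"tz": 0,"rx": 0,"ry": 0,"rz": 0},
  {"fingers": -1,"tx": 0,"ty": 0,"tz": 0,"rx": 0,"ry": 0,"rz": 0},
])

```text
time_s: 13.35
tcp_pos: [0.6212, 0.1908, 0.0757]
ee_rot: [0.167, 0.939, -0.054, 0.296]
force: [-12.1, 2.8, 17.7]
finger_gap: 0.0153
```

```bash
python3 -c "
from h import *
s=st();print(s['ft_torque'])"
```

```text
13.35 [-0.9588  0.6643  0.4128  2.2723  1.8877  0.2779 -1.3058] [0.6212 0.1908 0.0757] [-12.0977   2.754   17.6766] 0.01531892484435083 
 [[-0.7686  0.3463  0.5379]
 [ 0.2822  0.9381 -0.2006]
 [-0.5741 -0.0024 -0.8188]]
[-0.2169  0.643  -0.4717]
```

>>> drive_tool([
  {"fingers": -1,"tx": 0,"ty": 0,"tz": 0,"rx": 0,"ry": 0,"rz": -0.1},
  {"fingers": -1,"tx": 0,"ty": 0,"tz": 0,"rx": 0,"ry": 0,"rz": -0.1},
  {"fingers": -1,"tx": 0,"ty": 0,"tz": 0,"rx": 0,"ry": 0,"rz": -0.1},
  {"fingers": -1,"tx": 0,"ty": 0,"tz": 0,"rx": 0,"ry": 0,"rz": -0.1},
  {"fingers": -1,"tx": 0,"ty": 0,"tz": 0,"rx": 0,"ry": 0,"rz": -0.1},
  {"fingers": -1,"tx": 0,"ty": 0,"tz": 0,"rx": 0,"ry": 0,"rz": 0},
])

```text
time_s: 13.85
tcp_pos: [0.6212, 0.1912, 0.0757]
ee_rot: [-0.073, 0.951, -0.126, 0.273]
force: [-12.5, 3.8, 19.2]
finger_gap: 0.0157
```

```bash
python3 -c "
from h import *
s=st();print(s['ft_torque'],goal(s,[.6167,.1932,-.354],1)['rv'])"
```

```text
13.85 [-1.0355  0.6935  0.5344  2.2766  2.0491  0.2038 -0.9679] [0.6212 0.1912 0.0757] [-12.4886   3.8492  19.1983] 0.015693492037577274 
 [[-0.84   -0.0704  0.5381]
 [-0.2086  0.9573 -0.2004]
 [-0.501  -0.2805 -0.8187]]
[-0.042   0.6352 -0.3548] [-0.0016  0.0003  0.5085]
```

>>> drive_tool([
  {"fingers": -1,"tx": 0,"ty": 0,"tz": 0,"rx": 0,"ry": 0,"rz": -0.1},
  {"fingers": -1,"tx": 0,"ty": 0,"tz": 0,"rx": 0,"ry": 0,"rz": -0.1},
  {"fingers": -1,"tx": 0,"ty": 0,"tz": 0,"rx": 0,"ry": 0,"rz": -0.1},
  {"fingers": -1,"tx": 0,"ty": 0,"tz": 0,"rx": 0,"ry": 0,"rz": -0.1},
  {"fingers": -1,"tx": 0,"ty": 0,"tz": 0,"rx": 0,"ry": 0,"rz": -0.1},
  {"fingers": -1,"tx": 0,"ty": 0,"tz": 0,"rx": 0,"ry": 0,"rz": -0.1},
  {"fingers": -1,"tx": 0,"ty": 0,"tz": 0,"rx": 0,"ry": 0,"rz": -0.1},
  {"fingers": -1,"tx": 0,"ty": 0,"tz": 0,"rx": 0,"ry": 0,"rz": -0.1},
  {"fingers": -1,"tx": 0,"ty": 0,"tz": 0,"rx": 0,"ry": 0,"rz": -0.1},
  {"fingers": -1,"tx": 0,"ty": 0,"tz": 0,"rx": 0,"ry": 0,"rz": -0.1},
  {"fingers": -1,"tx": 0,"ty": 0,"tz": 0,"rx": 0,"ry": 0,"rz": -0.08},
  {"fingers": -1,"tx": 0,"ty": 0,"tz": 0,"rx": 0,"ry": 0,"rz": 0},
])

```text
time_s: 14.85
tcp_pos: [0.6207, 0.1919, 0.0751]
ee_rot: [-0.552, 0.778, -0.248, 0.169]
force: [-12.6, 5.9, 17.9]
finger_gap: 0.0158
```

```bash
python3 -c "
from h import *
s=st();print(s['ft_torque'],goal(s,[.6167,.1932,-.354],1)['rv'])"
```

```text
14.85 [-1.1184  0.7376  0.6742  2.2813  2.5035  0.1275 -0.3511] [0.6207 0.1919 0.0751] [-12.6291   5.8958  17.8771] 0.015799975610551263 
 [[-0.3338 -0.7748  0.5369]
 [-0.9426  0.2678 -0.1995]
 [ 0.0108 -0.5727 -0.8197]]
[0.7873 1.1267 0.0267] [-0.     -0.0016  1.5882]
```

>>> drive_tool([
  {"fingers": -1,"tx": 0,"ty": 0,"tz": -4,"rx": 0,"ry": 0,"rz": 0},
  {"fingers": -1,"tx": 0,"ty": 0,"tz": -5,"rx": 0,"ry": 0,"rz": 0},
  {"fingers": 0.1,"tx": 0,"ty": 0,"tz": 0,"rx": 0,"ry": 0,"rz": 0},
  {"fingers": 0.1,"tx": 0,"ty": 0,"tz": 0,"rx": 0,"ry": 0,"rz": 0},
  {"fingers": 0.1,"tx": 0,"ty": 0,"tz": 0,"rx": 0,"ry": 0,"rz": 0},
  {"fingers": 0.1,"tx": 0,"ty": 0,"tz": 0,"rx": 0,"ry": 0,"rz": 0},
  {"fingers": 0.1,"tx": 0,"ty": 0,"tz": -15,"rx": 0,"ry": 0,"rz": 0},
  {"fingers": 0.1,"tx": 0,"ty": 0,"tz": -30,"rx": 0,"ry": 0,"rz": 0},
  {"fingers": 0.5,"tx": 0,"ty": 0,"tz": -40,"rx": 0,"ry": 0,"rz": 0},
  {"fingers": 1,"tx": 0,"ty": 0,"tz": -40,"rx": 0,"ry": 0,"rz": 0},
  {"fingers": 1,"tx": 0,"ty": 0,"tz": -40,"rx": 0,"ry": 0,"rz": 0},
  {"fingers": 1,"tx": 0,"ty": 0,"tz": -10,"rx": 0,"ry": 0,"rz": 0},
])

```text
time_s: 15.85
tcp_pos: [0.5879, 0.2059, 0.1448]
ee_rot: [-0.547, 0.776, -0.258, 0.178]
force: [-0.6, -0.3, 0.7]
finger_gap: 0.0735
```

```bash
python3 -c "
from h import *
s=st();im=r.read_camera('wrist');cv2.imwrite('pics/w7.png',im[:,:,::-1])
np.save('w7.npy',np.r_[s['tcp_pos'],s['ee_rot']])"
```

```text
15.85 [-1.2631  0.6024  0.7477  2.2998  1.4053  0.1445  0.7375] [0.5879 0.2059 0.1448] [-0.6307 -0.326   0.6643] 0.07349040156314496 
 [[-0.3385 -0.7568  0.5592]
 [-0.9409  0.2689 -0.2058]
 [ 0.0054 -0.5958 -0.8031]]
```

View pics/w7.png

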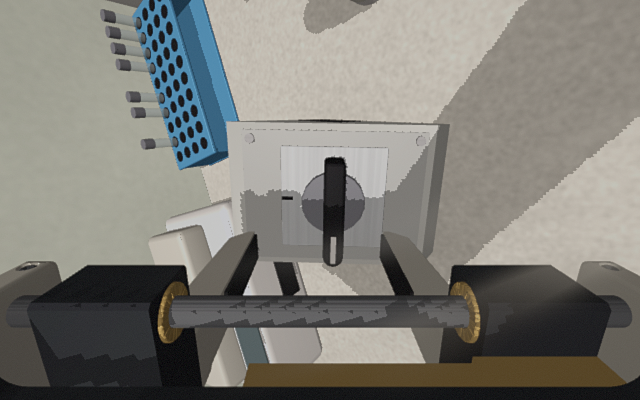

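>>> drive_tool([
  {"fingers": 1,"tx": 0,"ty": 0,"tz": -30,"rx": 0,"ry": 0,"rz": 0},
  {"fingers": 1,"tx": 0,"ty": 0,"tz": -30,"rx": 0,"ry": 0,"rz": 0},
  {"fingers": 1,"tx": 0,"ty": 0,"tz": -30,"rx": 0,"ry": 0,"rz": 0},
  {"fingers": 1,"tx": 0,"ty": 0,"tz": -30,"rx": 0,"ry": 0,"rz": 0},
])

```text
time_s: 16.23
tcp_pos: [0.5262, 0.2289, 0.2353]
ee_rot: [-0.546, 0.776, -0.26, 0.18]
force: [0.7, 1.3, -0.4]
finger_gap: 0.0928
```

```bash
python3 -c "
from h import *
s=st();print(goal(s,[.604,-.154,.372],1,np.pi/2,.041+.14))"
```

```text
16.2333 [-1.3325  0.3307  0.5665  2.2768  0.9599  0.5066  1.1453] [0.5262 0.2289 0.2353] [ 0.6525  1.3237 -0.4447] 0.09279428360970804 
 [[-0.3382 -0.7543  0.5627]
 [-0.9411  0.2679 -0.2065]
 [ 0.005  -0.5994 -0.8005]]
{'rv': array([-0.5562,  0.0375,  2.507 ]), 'd_cur_axes': array([398.4105, -95.1003,  87.9443]), 'd_goal_axes': array([-385.0205, -141.478 ,  -85.1609])}
```

>>> drive_tool([
  {"fingers": 1,"tx": 33.2,"ty": -8,"tz": 7.3,"rx": 0,"ry": 0,"rz": 0},
  {"fingers": 1,"tx": 33.2,"ty": -8,"tz": 7.3,"rx": 0,"ry": 0,"rz": 0},
  {"fingers": 1,"tx": 33.2,"ty": -8,"tz": 7.3,"rx": 0,"ry": 0,"rz": 0},
  {"fingers": 1,"tx": 33.2,"ty": -8,"tz": 7.3,"rx": 0,"ry": 0,"rz": 0},
  {"fingers": 1,"tx": 33.2,"ty": -8,"tz": 7.3,"rx": 0,"ry": 0,"rz": 0},
  {"fingers": 1,"tx": 33.2,"ty": -8,"tz": 7.3,"rx": 0,"ry": 0,"rz": 0},
  {"fingers": 1,"tx": 33.2,"ty": -8,"tz": 7.3,"rx": 0,"ry": 0,"rz": 0},
  {"fingers": 1,"tx": 33.2,"ty": -8,"tz": 7.3,"rx": 0,"ry": 0,"rz": 0},
  {"fingers": 1,"tx": 33.2,"ty": -8,"tz": 7.3,"rx": 0,"ry": 0,"rz": 0},
  {"fingers": 1,"tx": 33.2,"ty": -8,"tz": 7.3,"rx": 0,"ry": 0,"rz": 0},
  {"fingers": 1,"tx": 33.2,"ty": -8,"tz": 7.3,"rx": 0,"ry": 0,"rz": 0},
  {"fingers": 1,"tx": 33.2,"ty": -8,"tz": 7.3,"rx": 0,"ry": 0,"rz": 0},
])

```text
time_s: 17.23
tcp_pos: [0.5183, -0.1329, 0.2245]
ee_rot: [-0.547, 0.776, -0.259, 0.18]
force: [0.3, 0.2, -0.4]
finger_gap: 0.0931
```

```bash
python3 -c "
from h import *
s=st();print(goal(s,[.604,-.154,.372],1,np.pi/2,.041+.14))"
```

```text
17.2333 [-0.3306  0.1741  0.3939  2.527   2.5048  0.2015  0.3589] [ 0.5183 -0.1329  0.2245] [ 0.267   0.2012 -0.3779] 0.0930580486121035 
 [[-0.3376 -0.7544  0.563 ]
 [-0.9413  0.2679 -0.2055]
 [ 0.0042 -0.5993 -0.8005]]
{'rv': array([-0.5549,  0.0378,  2.5073]), 'd_cur_axes': array([ 55.2734, -10.5475,   9.0067]), 'd_goal_axes': array([-50.7779, -21.5573, -14.2972])}
```

>>> drive_tool([
  {"fingers": 1,"tx": 0,"ty": 0,"tz": 0,"rx": -0.0265,"ry": 0.0018,"rz": 0.1194},
  {"fingers": 1,"tx": 0,"ty": 0,"tz": 0,"rx": -0.0265,"ry": 0.0018,"rz": 0.1194},
  {"fingers": 1,"tx": 0,"ty": 0,"tz": 0,"rx": -0.0265,"ry": 0.0018,"rz": 0.1194},
  {"fingers": 1,"tx": 0,"ty": 0,"tz": 0,"rx": -0.0265,"ry": 0.0018,"rz": 0.1194},
  {"fingers": 1,"tx": 0,"ty": 0,"tz": 0,"rx": -0.0265,"ry": 0.0018,"rz": 0.1194},
  {"fingers": 1,"tx": 0,"ty": 0,"tz": 0,"rx": -0.0265,"ry": 0.0018,"rz": 0.1194},
  {"fingers": 1,"tx": 0,"ty": 0,"tz": 0,"rx": -0.0265,"ry": 0.0018,"rz": 0.1194},
  {"fingers": 1,"tx": 0,"ty": 0,"tz": 0,"rx": -0.0265,"ry": 0.0018,"rz": 0.1194},
  {"fingers": 1,"tx": 0,"ty": 0,"tz": 0,"rx": -0.0265,"ry": 0.0018,"rz": 0.1194},
  {"fingers": 1,"tx": 0,"ty": 0,"tz": 0,"rx": -0.0265,"ry": 0.0018,"rz": 0.1194},
  {"fingers": 1,"tx": 0,"ty": 0,"tz": 0,"rx": -0.0265,"ry": 0.0018,"rz": 0.1194},
  {"fingers": 1,"tx": 0,"ty": 0,"tz": 0,"rx": -0.0265,"ry": 0.0018,"rz": 0.1194},
])

```text
time_s: 18.23
tcp_pos: [0.5188, -0.1381, 0.2241]
ee_rot: [-0.125, 0.966, -0.071, 0.217]
force: [0.1, -0.4, -0.4]
finger_gap: 0.0933
```

>>> drive_tool([
  {"fingers": 1,"tx": 0,"ty": 0,"tz": 0,"rx": -0.0265,"ry": 0.0018,"rz": 0.1194},
  {"fingers": 1,"tx": 0,"ty": 0,"tz": 0,"rx": -0.0265,"ry": 0.0018,"rz": 0.1194},
  {"fingers": 1,"tx": 0,"ty": 0,"tz": 0,"rx": -0.0265,"ry": 0.0018,"rz": 0.1194},
  {"fingers": 1,"tx": 0,"ty": 0,"tz": 0,"rx": -0.0265,"ry": 0.0018,"rz": 0.1194},
  {"fingers": 1,"tx": 0,"ty": 0,"tz": 0,"rx": -0.0265,"ry": 0.0018,"rz": 0.1194},
  {"fingers": 1,"tx": 0,"ty": 0,"tz": 0,"rx": -0.0265,"ry": 0.0018,"rz": 0.1194},
  {"fingers": 1,"tx": 0,"ty": 0,"tz": 0,"rx": -0.0265,"ry": 0.0018,"rz": 0.1194},
  {"fingers": 1,"tx": 0,"ty": 0,"tz": 0,"rx": -0.0265,"ry": 0.0018,"rz": 0.1194},
  {"fingers": 1,"tx": 0,"ty": 0,"tz": 0,"rx": -0.0265,"ry": 0.0018,"rz": 0.1194},
])

```text
time_s: 18.98
tcp_pos: [0.5185, -0.1389, 0.224]
ee_rot: [0.363, 0.896, 0.159, 0.199]
force: [0.2, 0.6, 0.0]
finger_gap: 0.0929
```

```bash
python3 -c "
from h import *
s=st();print(goal(s,[.604,-.154,.372],1,np.pi/2,.041+.14))"
```

```text
18.9833 [ 0.9733  0.2789 -0.7398  2.2941 -0.4168  0.2195  1.4846] [ 0.5185 -0.1389  0.224 ] [0.245  0.6009 0.02  ] 0.0929005112047896 
 [[-0.6573  0.5872  0.4724]
 [ 0.7138  0.6862  0.1402]
 [-0.2418  0.4294 -0.8701]]
{'rv': array([-0.1046,  0.019 ,  0.4419]), 'd_cur_axes': array([-32.3093, -38.34  ,  -9.7418]), 'd_goal_axes': array([-45.1298, -19.6893, -13.5785])}
```

>>> drive_tool([
  {"fingers": 1,"tx": 0,"ty": 0,"tz": 0,"rx": -0.026,"ry": 0.005,"rz": 0.11},
  {"fingers": 1,"tx": 0,"ty": 0,"tz": 0,"rx": -0.026,"ry": 0.005,"rz": 0.11},
  {"fingers": 1,"tx": 0,"ty": 0,"tz": 0,"rx": -0.026,"ry": 0.005,"rz": 0.11},
  {"fingers": 1,"tx": 0,"ty": 0,"tz": 0,"rx": -0.026,"ry": 0.005,"rz": 0.11},
  {"fingers": 1,"tx": -22,"ty": -10,"tz": -6,"rx": 0,"ry": 0,"rz": 0},
  {"fingers": 1,"tx": -22,"ty": -10,"tz": -6,"rx": 0,"ry": 0,"rz": 0},
  {"fingers": 1,"tx": 0,"ty": 0,"tz": 0,"rx": 0,"ry": 0,"rz": 0},
])

```text
time_s: 19.57
tcp_pos: [0.513, -0.1932, 0.2219]
ee_rot: [0.537, 0.788, 0.247, 0.17]
force: [-0.4, -0.6, 0.2]
finger_gap: 0.0929
```

```bash
python3 -c "
from h import *
s=st();print(goal(s,[.604,-.154,.372],1,np.pi/2,.041+.14))
im=r.read_camera('wrist');cv2.imwrite('pics/w8.png',im[:,:,::-1])
np.save('w8.npy',np.r_[s['tcp_pos'],s['ee_rot']])
C=cam('wrist',s);print(proj(C,W([.604,-.154,.372],M)))"
```

```text
19.5667 [ 1.262   0.3845 -0.8867  2.2721 -0.651   0.2442  1.4561] [ 0.513  -0.1932  0.2219] [-0.4442 -0.5946  0.2456] 0.09294154921863489 
 [[-0.3645  0.7631  0.5337]
 [ 0.9312  0.301   0.2055]
 [-0.0038  0.5719 -0.8203]]
{'rv': array([-0.002 ,  0.0025,  0.003 ]), 'd_cur_axes': array([ 3.4009,  1.95  , -1.0022]), 'd_goal_axes': array([ 3.4093,  1.9417, -0.9897])}
[[390.6284 221.5564]
 [398.4159 118.216 ]
 [245.5746 117.7405]
 [252.0636 222.5895]]
```

View pics/w8.png

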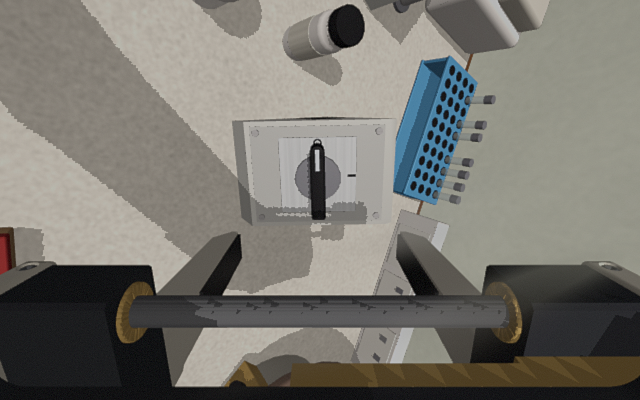

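```bash
python3 -c "
from h import *
w=np.load('w8.npy');s=dict(tcp_pos=w[:3],ee_rot=w[3:]);C=cam('wrist',s)
p,e=fit(C,np.array([(390,223),(395,119),(244,121),(251,223)]),[.604,-.154,.372]);print(p,e)
print('skirt',proj(C,W(p,f_+.018*n_)),'obs 318,178; bar ends top',proj(C,W(p,[f_+.05*n_+[0,.042,0],f_+.05*n_-[0,.04,0]])))
im=cv2.imread('pics/w8.png')[135:225,295:345]
ys,xs=np.where(im.max(2)<30);print(cv2.minAreaRect(np.c_[xs+295,ys+135].astype(np.float32)),xs.mean()+295)
print(goal(s,p,1,np.pi/2,.041))
print('a check', goal(dict(tcp_pos=np.array([.6168,.1926,.0825]),ee_rot=np.array([.167,.939,-.054,.296])),[.6167,.1932,-.354],1))
"
```

```text
[ 0.6025 -0.1565  0.3823] [[-0.2921 -0.4798]
 [ 1.6448  0.1195]
 [-0.7215 -0.9674]
 [-0.0157  1.6943]]
skirt [[317.2348 177.9668]] obs 318,178; bar ends top [[316.8186 144.7272]
 [317.2902 219.9671]]
((317.2945251464844, 181.04156494140625), (74.26620483398438, 13.750450134277344), 88.02507019042969) 316.6178489702517
{'rv': array([-0.0021,  0.0084, -0.0054]), 'd_cur_axes': array([  1.8106,   0.3441, 137.6872]), 'd_goal_axes': array([  0.6522,   0.0676, 137.6979])}
a check {'rv': array([-0.0014,  0.0003,  0.0024]), 'd_cur_axes': array([ -0.5435,   0.4814, -32.2043]), 'd_goal_axes': array([ -0.5328,   0.5281, -32.2038])}
```

>>> drive_tool([
  {"fingers": 0.1,"tx": 1,"ty": 0,"tz": 20,"rx": -0.002,"ry": 0.008,"rz": -0.005},
  {"fingers": 0.1,"tx": 0,"ty": 0,"tz": 20,"rx": 0,"ry": 0,"rz": 0},
  {"fingers": 0.1,"tx": 0,"ty": 0,"tz": 20,"rx": 0,"ry": 0,"rz": 0},
  {"fingers": 0.1,"tx": 0,"ty": 0,"tz": 20,"rx": 0,"ry": 0,"rz": 0},
  {"fingers": 0.1,"tx": 0,"ty": 0,"tz": 15,"rx": 0,"ry": 0,"rz": 0},
  {"fingers": 0.1,"tx": 0,"ty": 0,"tz": 15,"rx": 0,"ry": 0,"rz": 0},
  {"fingers": 0.1,"tx": 0,"ty": 0,"tz": 15,"rx": 0,"ry": 0,"rz": 0},
  {"fingers": 0.1,"tx": 0,"ty": 0,"tz": 0,"rx": 0,"ry": 0,"rz": 0},
])

```text
time_s: 20.28
tcp_pos: [0.5788, -0.1689, 0.1434]
ee_rot: [0.529, 0.797, 0.251, 0.152]
force: [-0.8, -0.5, 0.4]
finger_gap: 0.0517
```

```bash
python3 -c "
from h import *
s=st();print(goal(s,[.6025,-.1565,.3823],1,np.pi/2,.041-.0322))"
```

```text
20.2833 [ 0.9721  0.5463 -0.7074  2.2434 -1.0425  0.1061  1.8337] [ 0.5788 -0.1689  0.1434] [-0.7615 -0.4936  0.4345] 0.05169564713025627 
 [[-0.3944  0.7662  0.5074]
 [ 0.9187  0.3151  0.2382]
 [ 0.0226  0.5601 -0.8281]]
{'rv': array([-0.0165, -0.0318,  0.0063]), 'd_cur_axes': array([  0.6392, -11.2837,  65.588 ]), 'd_goal_axes': array([  2.6437, -12.3763,  65.3402])}
```

>>> drive_tool([
  {"fingers": 1,"tx": 0,"ty": 0,"tz": -20,"rx": 0,"ry": 0,"rz": 0},
  {"fingers": 1,"tx": 0,"ty": 0,"tz": -20,"rx": 0,"ry": 0,"rz": 0},
  {"fingers": 1,"tx": 0,"ty": 0,"tz": -20,"rx": 0,"ry": 0,"rz": 0},
  {"fingers": 1,"tx": 0,"ty": 0,"tz": -20,"rx": 0,"ry": 0,"rz": 0},
  {"fingers": 1,"tx": 0,"ty": 0,"tz": 0,"rx": 0,"ry": 0,"rz": -0.12},
  {"fingers": 1,"tx": 0,"ty": 0,"tz": 0,"rx": 0,"ry": 0,"rz": -0.12},
  {"fingers": 1,"tx": 0,"ty": 0,"tz": 0,"rx": 0,"ry": 0,"rz": -0.12},
  {"fingers": 1,"tx": 0,"ty": 0,"tz": 0,"rx": 0,"ry": 0,"rz": -0.12},
  {"fingers": 1,"tx": 0,"ty": 0,"tz": 0,"rx": 0,"ry": 0,"rz": -0.12},
  {"fingers": 1,"tx": 0,"ty": 0,"tz": 0,"rx": 0,"ry": 0,"rz": -0.12},
])

```text
time_s: 21.12
tcp_pos: [0.5361, -0.1885, 0.2107]
ee_rot: [0.212, 0.932, 0.179, 0.232]
force: [0.6, -1.4, -0.3]
finger_gap: 0.0929
```

>>> drive_tool([
  {"fingers": 1,"tx": 0,"ty": 0,"tz": 0,"rx": 0,"ry": 0,"rz": -0.12},
  {"fingers": 1,"tx": 0,"ty": 0,"tz": 0,"rx": 0,"ry": 0,"rz": -0.12},
  {"fingers": 1,"tx": 0,"ty": 0,"tz": 0,"rx": 0,"ry": 0,"rz": -0.12},
  {"fingers": 1,"tx": 0,"ty": 0,"tz": 0,"rx": 0,"ry": 0,"rz": -0.12},
  {"fingers": 1,"tx": 0,"ty": 0,"tz": 0,"rx": 0,"ry": 0,"rz": -0.12},
  {"fingers": 1,"tx": 0,"ty": 0,"tz": 0,"rx": 0,"ry": 0,"rz": -0.12},
  {"fingers": 1,"tx": 0,"ty": 0,"tz": 0,"rx": 0,"ry": 0,"rz": -0.12},
  {"fingers": 1,"tx": 0,"ty": 0,"tz": 0,"rx": 0,"ry": 0,"rz": -0.12},
  {"fingers": 1,"tx": 0,"ty": 0,"tz": 0,"rx": 0,"ry": 0,"rz": -0.12},
  {"fingers": 1,"tx": 0,"ty": 0,"tz": 0,"rx": 0,"ry": 0,"rz": -0.12},
])

```text
time_s: 21.95
tcp_pos: [0.5362, -0.1888, 0.2107]
ee_rot: [-0.351, 0.889, 0.017, 0.292]
force: [-0.1, -0.1, -0.1]
finger_gap: 0.0932
```

```bash
python3 -c "
from h import *
s=st();print(goal(s,[.6025,-.1565,.3823],1,-np.pi/2,.041+.14))"
```

```text
21.95 [ 1.3414  0.5198 -1.1006  2.2172  0.1261  0.2435  2.609 ] [ 0.5362 -0.1888  0.2107] [-0.0568 -0.1337 -0.1075] 0.09324093613923176 
 [[-0.5822 -0.6346  0.5082]
 [-0.6149  0.7526  0.2355]
 [-0.5319 -0.1754 -0.8284]]
{'rv': array([ 0.0323,  0.015 , -1.2096]), 'd_cur_axes': array([ 10.0109,  10.0964, -24.4413]), 'd_goal_axes': array([ -5.198 ,  12.5135, -24.8179])}
```

>>> drive_tool([
  {"fingers": 1,"tx": 0,"ty": 0,"tz": 0,"rx": 0,"ry": 0,"rz": -0.12},
  {"fingers": 1,"tx": 0,"ty": 0,"tz": 0,"rx": 0,"ry": 0,"rz": -0.12},
  {"fingers": 1,"tx": 0,"ty": 0,"tz": 0,"rx": 0,"ry": 0,"rz": -0.12},
  {"fingers": 1,"tx": 0,"ty": 0,"tz": 0,"rx": 0,"ry": 0,"rz": -0.12},
  {"fingers": 1,"tx": 0,"ty": 0,"tz": 0,"rx": 0,"ry": 0,"rz": -0.12},
  {"fingers": 1,"tx": 0,"ty": 0,"tz": 0,"rx": 0,"ry": 0,"rz": -0.12},
])

```text
time_s: 22.45
tcp_pos: [0.5394, -0.1874, 0.2001]
ee_rot: [-0.638, 0.712, -0.093, 0.277]
force: [-0.0, -1.2, -1.0]
finger_gap: 0.0929
```

```bash
python3 -c "
from h import *
s=st();print(goal(s,[.6025,-.1565,.3823],1,-np.pi/2,.041+.14))"
```

```text
22.45 [ 1.4122  0.6415 -1.2931  2.2306  0.8228  0.3075  2.625 ] [ 0.5394 -0.1874  0.2001] [-0.0324 -1.1688 -1.0025] 0.09290816406302173 
 [[-0.0321 -0.8576  0.5134]
 [-0.9602  0.169   0.2222]
 [-0.2773 -0.4858 -0.8289]]
{'rv': array([ 0.0207,  0.01  , -0.497 ]), 'd_cur_axes': array([ -0.259 ,  11.4159, -35.3084]), 'd_goal_axes': array([ -5.1517,   9.294 , -35.5549])}
```

```bash
cat > kin.py <<'E'
from h import *
import itertools
D="""-1.4227  0.6001 -0.0026  1.6001  0.0017  0.9429 -0.0798|0.1615 0.7062 0.1805|-0.9749 0.2228 -0.0002 0.2228 0.9749 -0.0011 -0.0001 -0.0011 -1
-0.9616  0.266   0.5446  1.8199 -0.1536  1.0979 -0.5103|0.5009 0.2377 0.3333|0.1475 0.9891 -0.0003 0.9891 -0.1475 -0.0002 -0.0002 -0.0003 -1
-1.6366  0.4601  1.1063  2.2358  0.0761  0.3944 -2.6114|0.5084 0.238  0.2339|0.8195 -0.3359  0.4644 -0.2821 -0.9417 -0.1833 0.4989  0.0193 -0.8665
-1.5756  0.3851  0.8927  2.27    0.6605  0.4175 -1.7627|0.5127 0.2387 0.2403|0.3958  0.7418  0.5414 0.9177 -0.3415 -0.2031 0.0342  0.5772 -0.8159
-1.2844  0.2995  0.4646  2.2564  0.9048  0.5733 -0.3899|0.5129 0.2386 0.2406|-0.7691  0.3382  0.5423 0.2705  0.941  -0.2033 -0.579  -0.0096 -0.8153
-1.1775  0.634   0.6627  2.2947  1.6372  0.1482 -1.0762|0.5944 0.2018 0.1161|-0.767   0.348   0.539  0.2819  0.9375 -0.2041 -0.5764 -0.0046 -0.8172
-0.9868  0.6569  0.4439  2.2757  1.8558  0.2607 -1.2771|0.6171 0.1917 0.0818|-0.7688  0.3474  0.537 0.2822  0.9377 -0.2025 -0.5739 -0.0041 -0.8189
-1.1184  0.7376  0.6742  2.2813  2.5035  0.1275 -0.3511|0.6207 0.1919 0.0751|-0.3338 -0.7748  0.5369 -0.9426  0.2678 -0.1995 0.0108 -0.5727 -0.8197
-1.3325  0.3307  0.5665  2.2768  0.9599  0.5066  1.1453|0.5262 0.2289 0.2353|-0.3382 -0.7543  0.5627 -0.9411  0.2679 -0.2065 0.005  -0.5994 -0.8005
-0.3306  0.1741  0.3939  2.527   2.5048  0.2015  0.3589|0.5183 -0.1329  0.2245|-0.3376 -0.7544  0.563 -0.9413  0.2679 -0.2055 0.0042 -0.5993 -0.8005
0.9733  0.2789 -0.7398  2.2941 -0.4168  0.2195  1.4846|0.5185 -0.1389  0.224|-0.6573  0.5872  0.4724 0.7138  0.6862  0.1402 -0.2418  0.4294 -0.8701
1.262   0.3845 -0.8867  2.2721 -0.651   0.2442  1.4561|0.513  -0.1932  0.2219|-0.3645  0.7631  0.5337 0.9312  0.301   0.2055 -0.0038  0.5719 -0.8203
1.3414  0.5198 -1.1006  2.2172  0.1261  0.2435  2.609|0.5362 -0.1888  0.2107|-0.5822 -0.6346  0.5082 -0.6149  0.7526  0.2355 -0.5319 -0.1754 -0.8284
1.4122  0.6415 -1.2931  2.2306  0.8228  0.3075  2.625|0.5394 -0.1874  0.2001|-0.0321 -0.8576  0.5134 -0.9602  0.169   0.2222 -0.2773 -0.4858 -0.8289"""
L=[[np.array(x.split(),float) for x in l.split("|")] for l in D.split("\n")]
q=np.array([l[0] for l in L]);P=np.array([l[1] for l in L]);Rm=R.from_matrix(np.array([l[2].reshape(3,3) for l in L]))
ax="zyzyzyz"
def rots(sg,b0,q):
    A=R.from_euler('z',b0);out=[A]
    for i in range(7):
        A=A*R.from_euler(ax[i],np.asarray(sg[i])*q[...,i]);out.append(A)
    return out
if __name__=="__main__":
    res=[]
    for sg in itertools.product([1,-1],repeat=6):
        sg=(1,)+sg if 0 else sg
        sg=tuple(sg[:1])+(1,)+tuple(sg[1:])   # j2 sign absorbed by base yaw
        for b0 in(0,np.pi):
            X=rots(sg,b0,q)[-1];T=(X.inv()*Rm).mean();res.append((np.abs((X*T*Rm.inv()).magnitude()).mean(),sg,b0))
    res.sort(key=lambda x:x[0]);print(res[:3])
    _,sg,b0=res[0]
    X=rots(sg,b0,q);T=(X[-1].inv()*Rm).mean();print(T.as_euler('xyz'))
    # position: p = sum_i R_i l_i (linear)
    A=np.concatenate([np.concatenate([x.as_matrix().reshape(-1,3,3) if x.as_matrix().ndim==3 else np.repeat(x.as_matrix()[None],len(q),0) for x in X],2)],0).reshape(-1,24)
    l,_,rk,sv=np.linalg.lstsq(A,P.ravel(),rcond=1e-4);print(rk,np.abs(A@l-P.ravel()).max());print(l.reshape(8,3))
    np.savez("kin.npz",sg=sg,b0=b0,T=T.as_quat(),l=l.reshape(8,3))
E
python3 kin.py
```

```text
[(np.float64(9.778208989693719e-05), (-1, 1, -1, 1, -1, 1, -1), 0), (np.float64(0.7328735302163729), (1, 1, -1, 1, -1, 1, -1), 3.141592653589793), (np.float64(0.783491827864456), (-1, 1, -1, 1, -1, -1, -1), 0)]
[-0.     -0.      1.5708]
17 7.702497476816395e-05
[[ 0.     -0.      0.1417]
 [ 0.0001 -0.015   0.1417]
 [-0.0001 -0.015   0.3235]
 [ 0.0003 -0.0132  0.3235]
 [ 0.0002 -0.0132  0.2211]
 [-0.0002 -0.0002  0.2211]
 [ 0.0002 -0.0002  0.1882]
 [ 0.     -0.      0.1882]]
```

```bash
cat >> kin.py <<'E'
Z=np.load("kin.npz")
lo=np.array([-2.57,-.35,-1.29,.11,-1.05,.11,-2.63]);hi=np.array([2.57,1.97,1.29,2.56,4.19,1.86,2.63])
def fk(qq):
    X=rots(Z["sg"],float(Z["b0"]),np.asarray(qq));p=sum(x.as_matrix()@l for x,l in zip(X,Z["l"]));return p,X[-1]*R.from_quat(Z["T"])
pb=[.6025,-.1565,.3823]
def pose(p,turn,out):
    Rz=R.from_euler('z',p[2]).as_matrix();z=-n_;y=np.array([0,1.,0]);T=Rz@np.c_[np.cross(y,z),y,z]@R.from_euler('z',turn).as_matrix()
    return W(p,f_+out*n_)[0]+T[:,2]*r.hold_point_z,R.from_matrix(T)
def ik(q0,p,T,m=.03,w=.002,rest=None):
    rest=q0 if rest is None else rest
    def e(x):
        a,B=fk(x);return np.r_[(a-p)*10,(T.inv()*B).as_rotvec()*3,w*(x-rest)]
    s=least_squares(e,np.clip(q0,lo+m+.001,hi-m-.001),bounds=(lo+m,hi-m));a,B=fk(s.x)
    return s.x,np.linalg.norm(a-p),(T.inv()*B).magnitude()
E
cat > an.py <<'E'
from kin import *
rng=np.random.default_rng(0)
for th in(90,135,180,-90,-45,0):
  for out in(.041-.0322,.041-.0402):
    p,T=pose(pb,np.radians(th),out);S=[]
    for k in range(25):
        x,a,b=ik(rng.uniform(lo,hi),p,T)
        if a<.001 and b<.01:S.append(x)
    S=np.array(S);print(th,out,len(S));
    if len(S):
        S=S[np.argsort(S[:,2])];print(S[::max(1,len(S)//5)])
E
timeout 400 python3 an.py
```

```text
90 0.008800000000000002 12
[[ 1.1876  0.9471 -1.26    2.2678  1.816   0.4916 -0.9527]
 [ 1.1876  0.9471 -1.26    2.2678  1.816   0.4916 -0.9527]
 [ 1.1282  0.8553 -1.1161  2.2708  1.9297  0.3537 -1.0878]
 [ 1.1104  0.834  -1.0784  2.2717  1.9734  0.3215 -1.1367]
 [ 1.0027  0.7389 -0.8773  2.2775  2.4043  0.1858 -1.5927]
 [ 0.8764  0.67   -0.6727  2.2843  3.2994  0.1534 -2.5094]]
90 0.0008000000000000021 8
[[ 1.1775  0.9658 -1.26    2.2648  1.8361  0.5081 -0.9666]
 [ 1.1775  0.9658 -1.26    2.2648  1.8362  0.5081 -0.9666]
 [ 1.1775  0.9658 -1.26    2.2648  1.8361  0.5081 -0.9666]
 [ 1.1775  0.9658 -1.26    2.2648  1.8362  0.5081 -0.9666]
 [ 1.1729  0.9571 -1.2476  2.265   1.8437  0.4953 -0.9762]
 [ 1.0016  0.7613 -0.8915  2.2741  2.3653  0.2093 -1.5497]
 [ 0.9574  0.7319 -0.8162  2.2764  2.623   0.1776 -1.8164]
 [ 0.9178  0.7096 -0.7515  2.2786  2.8936  0.1636 -2.0944]]
135 0.008800000000000002 14
[[ 1.1876  0.9471 -1.26    2.2677  1.8159  0.4916 -1.738 ]
 [ 1.0885  0.8105 -1.0342  2.2729  2.0353  0.2861 -1.9899]
 [ 0.969   0.7172 -0.8204  2.2793  2.6199  0.1629 -2.6   ]
 [ 0.5599  0.
[... 3148 characters left out ...]
.8264  0.474   0.605 ]
 [ 1.0706  0.7932 -0.9995  2.2739  2.0946  0.2603  0.3025]
 [ 1.0195  0.7509 -0.9065  2.2766  2.3132  0.2008  0.0726]
 [ 0.9795  0.7237 -0.8379  2.2788  2.5486  0.169  -0.1706]
 [ 0.5596  0.5945 -0.2108  2.304   4.16    0.359  -1.8362]]
0 0.0008000000000000021 19
[[ 1.1775  0.9658 -1.26    2.2648  1.8363  0.5081  0.604 ]
 [ 1.1213  0.8768 -1.1222  2.2677  1.945   0.3756  0.4732]
 [ 1.0374  0.7893 -0.9553  2.2722  2.2021  0.2466  0.1925]
 [ 0.9512  0.7282 -0.8059  2.2768  2.6638  0.1745 -0.2876]
 [ 0.8203  0.6669 -0.6001  2.2841  3.5036  0.1815 -1.1495]
 [ 0.5099  0.6061 -0.1509  2.3038  4.16    0.394  -1.843 ]
 [ 0.5098  0.6061 -0.1508  2.3038  4.16    0.3941 -1.843 ]]
```

>>> drive_tool([
  {"fingers": 1,"tx": 0,"ty": 4,"tz": 12,"rx": 0.01,"ry": 0.01,"rz": 0},
  {"fingers": 1,"tx": 0,"ty": 4,"tz": 12,"rx": 0.01,"ry": 0,"rz": 0},
  {"fingers": 1,"tx": 0,"ty": 3,"tz": 12,"rx": 0,"ry": 0,"rz": 0},
  {"fingers": 1,"tx": 0,"ty": 0,"tz": 12,"rx": 0,"ry": 0,"rz": 0},
  {"fingers": 1,"tx": 0,"ty": 0,"tz": 12,"rx": 0,"ry": 0,"rz": 0},
  {"fingers": 1,"tx": 0,"ty": 0,"tz": 0,"rx": 0,"ry": 0,"rz": 0},
])

```text
time_s: 22.95
tcp_pos: [0.5592, -0.1705, 0.1507]
ee_rot: [-0.635, 0.712, -0.101, 0.281]
force: [-0.5, -0.3, 0.4]
finger_gap: 0.093
```

```bash
python3 -c "
from h import *
s=st();print(goal(s,[.6025,-.1565,.3823],1,-np.pi/2,.041-.0322))"
```

```text
22.95 [ 1.1902  0.6193 -1.0239  2.2888  1.3855  0.1122  2.0571] [ 0.5592 -0.1705  0.1507] [-0.484  -0.2546  0.4291] 0.09304968489865925 
 [[-0.0356 -0.8477  0.5293]
 [-0.9617  0.1732  0.2126]
 [-0.2719 -0.5015 -0.8213]]
{'rv': array([ 0.0037, -0.0012, -0.4971]), 'd_cur_axes': array([ 3.1335, -0.7692, 82.1018]), 'd_goal_axes': array([ 3.1388,  1.135 , 82.0974])}
```

>>> drive_tool([
  {"fingers": 1,"tx": 0,"ty": 0,"tz": 0,"rx": 0,"ry": 0,"rz": -0.1},
  {"fingers": 1,"tx": 0,"ty": 0,"tz": 0,"rx": 0,"ry": 0,"rz": -0.1},
  {"fingers": 1,"tx": 0,"ty": 0,"tz": 0,"rx": 0,"ry": 0,"rz": -0.1},
  {"fingers": 1,"tx": 0,"ty": 0,"tz": 0,"rx": 0,"ry": 0,"rz": -0.1},
  {"fingers": 1,"tx": 0,"ty": 0,"tz": 0,"rx": 0,"ry": 0,"rz": -0.097},
  {"fingers": 0.3,"tx": 3,"ty": 1,"tz": 10,"rx": 0,"ry": 0,"rz": 0},
  {"fingers": 0.3,"tx": 0,"ty": 0,"tz": 15,"rx": 0,"ry": 0,"rz": 0},
  {"fingers": 0.3,"tx": 0,"ty": 0,"tz": 0,"rx": 0,"ry": 0,"rz": 0},
])

```text
time_s: 23.62
tcp_pos: [0.5728, -0.1691, 0.1294]
ee_rot: [0.79, -0.535, 0.167, -0.248]
force: [-0.2, 0.1, -0.1]
finger_gap: 0.0774
```

```bash
python3 -c "
from h import *
s=st();print(goal(s,[.6025,-.1565,.3823],1,-np.pi/2,.041-.0322))"
```

```text
23.6167 [ 1.1888  0.7073 -1.0816  2.2818  1.6647  0.2056  2.2889] [ 0.5728 -0.1691  0.1294] [-0.2464  0.0637 -0.0524] 0.07742339116518465 
 [[ 0.3714 -0.7629  0.5292]
 [-0.9285 -0.3046  0.2126]
 [-0.001  -0.5703 -0.8215]]
{'rv': array([ 0.0041, -0.0002, -0.002 ]), 'd_cur_axes': array([-0.644 , -0.5855, 57.0648]), 'd_goal_axes': array([-0.6312, -0.3547, 57.0668])}
```

>>> drive_tool([
  {"fingers": 0.2,"tx": -0.6,"ty": -0.4,"tz": 10,"rx": 0.004,"ry": 0,"rz": 0},
  {"fingers": 0.2,"tx": 0,"ty": 0,"tz": 10,"rx": 0,"ry": 0,"rz": 0},
  {"fingers": 0.2,"tx": 0,"ty": 0,"tz": 10,"rx": 0,"ry": 0,"rz": 0},
  {"fingers": 0.2,"tx": 0,"ty": 0,"tz": 10,"rx": 0,"ry": 0,"rz": 0},
  {"fingers": 0.2,"tx": 0,"ty": 0,"tz": 10,"rx": 0,"ry": 0,"rz": 0},
  {"fingers": 0.2,"tx": 0,"ty": 0,"tz": 6,"rx": 0,"ry": 0,"rz": 0},
  {"fingers": 0.2,"tx": 0,"ty": 0,"tz": 0,"rx": 0,"ry": 0,"rz": 0},
])

```text
time_s: 24.2
tcp_pos: [0.6021, -0.1564, 0.0838]
ee_rot: [0.79, -0.535, 0.167, -0.249]
force: [0.5, 0.5, 0.9]
finger_gap: 0.0561
```

```bash
python3 -c "
from h import *
s=st();print(goal(s,[.6025,-.1565,.3823],1,-np.pi/2,.041-.0322))"
```

```text
24.2 [ 1.1514  0.8804 -1.1637  2.2699  1.8751  0.3934  2.112 ] [ 0.6021 -0.1564  0.0838] [0.5397 0.5106 0.9237] 0.05606894071605531 
 [[ 0.372  -0.7614  0.5309]
 [-0.9282 -0.304   0.2144]
 [-0.0019 -0.5726 -0.8198]]
{'rv': array([ 0.0012,  0.0009, -0.002 ]), 'd_cur_axes': array([ 0.2608, -0.3393,  1.4482]), 'd_goal_axes': array([ 0.2602, -0.337 ,  1.4488])}
```

>>> drive_tool([
  {"fingers": -1,"tx": 0,"ty": 0,"tz": 1,"rx": 0,"ry": 0,"rz": 0},
  {"fingers": -1,"tx": 0,"ty": 0,"tz": 0,"rx": 0,"ry": 0,"rz": 0},
  {"fingers": -1,"tx": 0,"ty": 0,"tz": 0,"rx": 0,"ry": 0,"rz": 0},
  {"fingers": -1,"tx": 0,"ty": 0,"tz": 0,"rx": 0,"ry": 0,"rz": 0},
  {"fingers": -1,"tx": 0,"ty": 0,"tz": 0,"rx": 0,"ry": 0,"rz": 0},
  {"fingers": -1,"tx": 0,"ty": 0,"tz": 0,"rx": 0,"ry": 0,"rz": 0},
  {"fingers": -1,"tx": 0,"ty": 0,"tz": 0,"rx": 0,"ry": 0,"rz": 0},
  {"fingers": -1,"tx": 0,"ty": 0,"tz": 0,"rx": 0,"ry": 0,"rz": 0},
], force=55)

```text
time_s: 24.87
tcp_pos: [0.6023, -0.1572, 0.0829]
ee_rot: [0.79, -0.535, 0.168, -0.248]
force: [-4.2, -2.4, 1.3]
finger_gap: 0.016
```

```bash
python3 -c "
from h import *
s=st()"
```

```text
24.8667 [ 1.1502  0.8814 -1.1624  2.2706  1.8829  0.3966  2.105 ] [ 0.6023 -0.1572  0.0829] [-4.2458 -2.4439  1.3295] 0.015978842029981524 
 [[ 0.3707 -0.7616  0.5315]
 [-0.9287 -0.3043  0.2118]
 [ 0.0004 -0.5722 -0.8201]]
```

Gripped (16.0 mm). Press in.

>>> drive_tool([
  {"fingers": -1,"tx": 0,"ty": 0,"tz": 3,"rx": 0,"ry": 0,"rz": 0},
  {"fingers": -1,"tx": 0,"ty": 0,"tz": 3,"rx": 0,"ry": 0,"rz": 0},
  {"fingers": -1,"tx": 0,"ty": 0,"tz": 3,"rx": 0,"ry": 0,"rz": 0},
  {"fingers": -1,"tx": 0,"ty": 0,"tz": 0,"rx": 0,"ry": 0,"rz": 0},
  {"fingers": -1,"tx": 0,"ty": 0,"tz": 0,"rx": 0,"ry": 0,"rz": 0},
])

```text
time_s: 25.28
tcp_pos: [0.6064, -0.1554, 0.0761]
ee_rot: [0.79, -0.535, 0.169, -0.248]
force: [-15.5, -6.8, 16.2]
finger_gap: 0.0158
```

```bash
python3 -c "
from h import *
s=st();print(s['force']@R.from_quat(s['ee_rot']).as_matrix())"
```

```text
25.2833 [ 1.1415  0.9025 -1.1665  2.2684  1.9041  0.4182  2.09  ] [ 0.6064 -0.1554  0.0761] [-15.4894  -6.7851  16.2069] 0.01579492892979029 
 [[ 0.3709 -0.7614  0.5317]
 [-0.9287 -0.3049  0.2111]
 [ 0.0014 -0.5721 -0.8202]]
[  0.5785   4.5905 -22.9612]
```

>>> drive_tool([
  {"fingers": -1,"tx": 0,"ty": 0,"tz": 0,"rx": 0,"ry": 0,"rz": 0.1},
  {"fingers": -1,"tx": 0,"ty": 0,"tz": 0,"rx": 0,"ry": 0,"rz": 0.1},
  {"fingers": -1,"tx": 0,"ty": 0,"tz": 0,"rx": 0,"ry": 0,"rz": 0.1},
  {"fingers": -1,"tx": 0,"ty": 0,"tz": 0,"rx": 0,"ry": 0,"rz": 0.1},
  {"fingers": -1,"tx": 0,"ty": 0,"tz": 0,"rx": 0,"ry": 0,"rz": 0.1},
  {"fingers": -1,"tx": 0,"ty": 0,"tz": 0,"rx": 0,"ry": 0,"rz": 0},
])

```text
time_s: 25.78
tcp_pos: [0.6061, -0.1554, 0.0759]
ee_rot: [-0.631, 0.716, -0.101, 0.282]
force: [-17.5, -5.6, 15.8]
finger_gap: 0.016
```

```bash
python3 -c "
from h import *
s=st();print(s['force']@R.from_quat(s['ee_rot']).as_matrix(),goal(s,[.6025,-.1565,.3823],1,-np.pi/2,.041-.0402))"
```

```text
25.7833 [ 1.173   0.9543 -1.2449  2.2671  1.8459  0.495   1.6541] [ 0.6061 -0.1554  0.0759] [-17.4792  -5.6477  15.8329] 0.015951198055870305 
 [[-0.0453 -0.846   0.5313]
 [-0.9599  0.1841  0.2113]
 [-0.2765 -0.5005 -0.8204]]
[  1.8347   5.8236 -23.4696] {'rv': array([ 0.0016, -0.0027, -0.5079]), 'd_cur_axes': array([-0.9936, -1.1526,  0.568 ]), 'd_goal_axes': array([-0.3063, -1.4891,  0.572 ])}
```

>>> drive_tool([
  {"fingers": -1,"tx": 0,"ty": 0,"tz": 0,"rx": 0,"ry": 0,"rz": 0.1},
  {"fingers": -1,"tx": 0,"ty": 0,"tz": 0,"rx": 0,"ry": 0,"rz": 0.1},
  {"fingers": -1,"tx": 0,"ty": 0,"tz": 0,"rx": 0,"ry": 0,"rz": 0.1},
  {"fingers": -1,"tx": 0,"ty": 0,"tz": 0,"rx": 0,"ry": 0,"rz": 0.1},
  {"fingers": -1,"tx": 0,"ty": 0,"tz": 0,"rx": 0,"ry": 0,"rz": 0.1},
  {"fingers": -1,"tx": 0,"ty": 0,"tz": 0,"rx": 0,"ry": 0,"rz": 0.1},
  {"fingers": -1,"tx": 0,"ty": 0,"tz": 0,"rx": 0,"ry": 0,"rz": 0.1},
  {"fingers": -1,"tx": 0,"ty": 0,"tz": 0,"rx": 0,"ry": 0,"rz": 0.1},
  {"fingers": -1,"tx": 0,"ty": 0,"tz": 0,"rx": 0,"ry": 0,"rz": 0.1},
  {"fingers": -1,"tx": 0,"ty": 0,"tz": 0,"rx": 0,"ry": 0,"rz": 0.1},
  {"fingers": -1,"tx": 0,"ty": 0,"tz": 0,"rx": 0,"ry": 0,"rz": 0.08},
  {"fingers": -1,"tx": 0,"ty": 0,"tz": 0,"rx": 0,"ry": 0,"rz": 0},
])

```text
time_s: 26.78
tcp_pos: [0.6056, -0.155, 0.0756]
ee_rot: [-0.174, 0.938, 0.058, 0.294]
force: [-18.5, -6.4, 14.1]
finger_gap: 0.0157
```

```bash
python3 -c "
from h import *
s=st();print(s['force']@R.from_quat(s['ee_rot']).as_matrix(),s['ft_torque']@R.from_quat(s['ee_rot']).as_matrix(),goal(s,[.6025,-.1565,.3823],1,-np.pi/2,.041-.0402))"
```

```text
26.7833 [ 1.1843  0.9766 -1.2768  2.2673  1.8267  0.5282  0.5997] [ 0.6056 -0.155   0.0756] [-18.5389  -6.3701  14.092 ] 0.015722898151323796 
 [[-0.7673 -0.3603  0.5305]
 [-0.2917  0.9328  0.2117]
 [-0.5711  0.0076 -0.8208]]
[  8.0339   0.8456 -22.7507] [-0.2338  2.5053 -0.1453] {'rv': array([ 0.0011, -0.0035, -1.5864]), 'd_cur_axes': array([-1.9182, -0.2143,  0.5821]), 'd_goal_axes': array([ 0.245 , -1.9129,  0.5873])}
```

>>> drive_tool([
  {"fingers": -1,"tx": 0,"ty": 0,"tz": -4,"rx": 0,"ry": 0,"rz": 0},
  {"fingers": -1,"tx": 0,"ty": 0,"tz": -5,"rx": 0,"ry": 0,"rz": 0},
  {"fingers": 0.3,"tx": 0,"ty": 0,"tz": 0,"rx": 0,"ry": 0,"rz": 0},
  {"fingers": 0.3,"tx": 0,"ty": 0,"tz": 0,"rx": 0,"ry": 0,"rz": 0},
  {"fingers": 0.3,"tx": 0,"ty": 0,"tz": 0,"rx": 0,"ry": 0,"rz": 0},
  {"fingers": 0.3,"tx": 0,"ty": 0,"tz": 0,"rx": 0,"ry": 0,"rz": 0},
  {"fingers": 0.3,"tx": 0,"ty": 0,"tz": 0,"rx": 0,"ry": 0,"rz": 0},
  {"fingers": 0.3,"tx": 0,"ty": 0,"tz": -10,"rx": 0,"ry": 0,"rz": 0},
  {"fingers": 0.5,"tx": 0,"ty": 0,"tz": -15,"rx": 0,"ry": 0,"rz": 0},
  {"fingers": 1,"tx": 0,"ty": 0,"tz": -15,"rx": 0,"ry": 0,"rz": 0},
  {"fingers": 1,"tx": 0,"ty": 0,"tz": -15,"rx": 0,"ry": 0,"rz": 0},
  {"fingers": 1,"tx": 0,"ty": 0,"tz": -15,"rx": 0,"ry": 0,"rz": 0},
])

```text
time_s: 27.78
tcp_pos: [0.566, -0.1713, 0.1415]
ee_rot: [-0.176, 0.937, 0.058, 0.295]
force: [-0.1, 0.2, 0.5]
finger_gap: 0.0777
```

>>> drive_tool([
  {"fingers": 1,"tx": 0,"ty": 0,"tz": -15,"rx": 0,"ry": 0,"rz": 0},
  {"fingers": 1,"tx": 0,"ty": 0,"tz": -15,"rx": 0,"ry": 0,"rz": 0},
  {"fingers": 1,"tx": 0,"ty": 0,"tz": -20,"rx": 0,"ry": 0,"rz": 0},
  {"fingers": 1,"tx": 0,"ty": 0,"tz": -20,"rx": 0,"ry": 0,"rz": 0},
  {"fingers": 1,"tx": 0,"ty": 0,"tz": -20,"rx": 0,"ry": 0,"rz": 0},
  {"fingers": 1,"tx": 0,"ty": 0,"tz": 0,"rx": 0,"ry": 0,"rz": 0},
])

```text
time_s: 28.28
tcp_pos: [0.5226, -0.1892, 0.207]
ee_rot: [-0.176, 0.938, 0.057, 0.294]
force: [0.4, 0.1, -0.1]
finger_gap: 0.0932
```

```bash
python3 -c "
from h import *
s=st();w=r.read_camera('wrist');t=r.read_camera('top');c=r.read_camera('scene')
cv2.imwrite('pics/t9.png',t[:,:,::-1]);cv2.imwrite('pics/c9.png',c[:,:,::-1])
a=cv2.resize(w,(480,300));b=cv2.resize(c[190:320,220:450],(480,271),interpolation=2);d=cv2.resize(t[80:250,140:480],(320,160))
o=np.zeros((571,800,3),np.uint8);o[:300,:480]=a;o[300:,:480]=np.clip(b*1.3,0,255);o[:160,480:]=d
o[180:420,480:]=cv2.resize(c[:,:400] if 0 else t[60:300],(320,120)).repeat(2,0)
cv2.imwrite('pics/fin.png',o[:,:,::-1])
for n,im in(('top',t),('scene',c)):
    b0=cv2.imread(f'pics/{n}0.png')[:,:,::-1]
    boxes=dict(top=dict(cup=(300,180,35,32),bottle=(303,133,26,30),amber=(257,217,26,26),timer=(190,225,35,35),red=(425,220,45,45),jar=(470,172,35,32),beaker=(143,192,32,32)),scene=dict(cup=(325,192,28,36),bottle=(320,222,26,44),amber=(376,172,26,36),timer=(433,180,36,30),red=(212,147,38,36),jar=(160,172,35,38),beaker=(485,200,42,42)))[n]
    for k,(x,y,w_,h_) in boxes.items(): print(n,k,np.abs(im[y:y+h_,x:x+w_].astype(int)-b0[y:y+h_,x:x+w_]).mean().round(1),end='; ')
"
```

```text
28.2833 [ 1.4536  0.5998 -1.2883  2.2663  0.7598  0.2551  1.6091] [ 0.5226 -0.1892  0.207 ] [ 0.3932  0.0932 -0.121 ] 0.09317070338818208 
 [[-0.7651 -0.3638  0.5313]
 [-0.2963  0.9315  0.2111]
 [-0.5717  0.0041 -0.8205]]
top cup 7.7; top bottle 6.9; top amber 18.2; top timer 7.9; top red 32.4; top jar 7.6; top beaker 7.6; scene cup 4.0; scene bottle 2.9; scene amber 14.7; scene timer 3.8; scene red 12.6; scene jar 5.1; scene beaker 3.7;
```

View pics/fin.png

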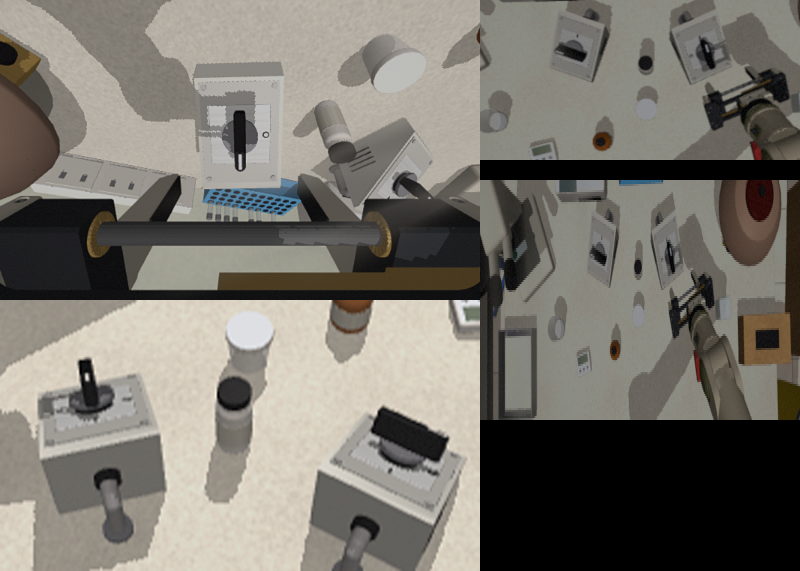

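```bash
python3 -c "
import cv2,numpy as np
for n,k in(('top0','t9'),('scene0','c9')):
    for nm,(x,y,w,h),lo,hi in(('amber',(250,210,40,40) if n=='top0' else (370,168,40,44),(3,90,30),(16,255,255)),('red',(415,215,60,55) if n=='top0' else (205,140,50,48),(170,120,30),(180,255,255))):
        for f in(n,k):
            m=cv2.inRange(cv2.cvtColor(cv2.imread(f'pics/{f}.png')[y:y+h,x:x+w],cv2.COLOR_BGR2HSV),lo,hi);ys,xs=np.where(m>0);print(f,nm,len(xs),xs.mean().round(1) if len(xs) else 0,ys.mean().round(1) if len(xs) else 0, xs.min() if len(xs) else 0,ys.min() if len(xs) else 0)
"
```

```text
top0 amber 242 19.7 20.0 10 11
t9 amber 244 19.7 19.8 10 11
top0 red 245 29.9 28.2 14 9
t9 red 48 18.8 29.8 13 16
scene0 amber 264 18.6 21.1 9 11
c9 amber 264 18.6 21.1 9 11
scene0 red 13 26.5 32.8 12 32
c9 red 16 25.2 28.4 11 15
```

```bash
python3 -c "
from h import *
r.job_done();s=r.read_state();print(s['time_s'],s['force'])"
```

```text
the job is handed in; nothing more can be done
the job is handed in; nothing more can be done
```

The changeover is done and handed in, at about 28 s of the 54 s allowed. I turned isolator a off first, pressing the handle in, holding it in for the quarter turn and letting it spring back. Then I turned isolator b on the same way. No verdict came back.

**Last checks that passed:**
- In the last pictures a's bar lies across the slope (pointer to its left) and b's pointer is uphill.
- The tool turned about 1.59 rad each time, with 22–23 N on the handle axis, so the hub was at its stop.
- After the release the force reading was about zero.
- The amber bottle had not moved. The cup, strip bottle, timer, jar and beaker showed no visible change against the first pictures.

**Checks that were incomplete or disagreed:**
- **Red slide box:** in the top view the arm hid most of it. The edge still visible had moved by no more than 1 px. In the scene view the colour mask caught too few pixels to tell.
- **Handles sprung out:** I judged this from pictures and forces; it was not measured.
- **Finger length:** the real fingertips met a's bar about 34 mm later than the reported tool position implied, so the first close on a missed. I touched the bar top with the closed fingers to correct the depth, and used the same correction on b.
- **Approach to b:** my first approach ran into a joint limit, so I backed off and came in with the gripper turned half round.

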